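# Sort the handful left on the worktop by kind

### The job

Sort the things left at the front of the worktop by kind (the bottles, jars and shaker standing at the back by the wall stay there): put the lemon and the garlic in the round dish, stand the salt shaker and the spice jar upright in the two-bay caddy, one in each bay (either way round), and lay the teaspoon flat inside the long shallow tray. Leave the kitchen timer and the roll of tape where they are.

Things in the scene. Friction and masses are not known exactly. Their poses are not given: they have to be found in the camera images.
- lemon: Yellow lemon lying on its side, 72 mm long (its x) by 55 mm wide (its y) by 56 mm high, widest at mid height, pointed at both x ends. Origin: centre of its underside at the start; z up. Grip it across y at about 26 mm above its underside. Weighs about 0.1 kg.
- garlic: Whitish garlic bulb standing on its base, about 49 mm across and 51 mm high with a narrow tip on top; widest in its lower half. Origin: centre of its underside; z up. Weighs about 0.025 kg.
- salt_shaker: The salt shaker on the front right part of the worktop (not the one at the back left by the wall): clear and grey, upright, round, 44 mm across up to 70 mm height, then a narrower 34 mm domed top to 90 mm. Its foot is slightly rounded, so it may lean by up to 0.05 rad as it stands. Origin: centre of its underside; z up. Weighs about 0.1 kg.
- spice_jar: The spice jar on the front right part of the worktop (not those at the back left by the wall): clear with a wide red cap, upright, round, body 42 mm across, cap 45 mm across from 85 to 106 mm height (total height 106 mm). Tall for a gripper: hold it round the cap, about 86 mm up. Origin: centre of its underside; z up. Weighs about 0.11 kg.
- teaspoon: Metal teaspoon lying flat, 130 mm long (its x), at most 26 mm wide (its y) and 11 mm high. Origin: centre of its underside, at the middle of its length; z up. It can be gripped across y at its origin, fingertips almost on the worktop. Weighs about 0.02 kg.
- round_dish: Round open wooden dish, fixed to the worktop: 172 mm across at the rim, 28 mm high, flat inner floor about 150 mm across and 5 mm above the worktop, wall 4 mm. Origin: centre of its underside; z up.
- two_bay_caddy: Rectangular open wooden caddy divided into two equal bays, fixed to the worktop: outside 145 mm (its x) by 95 mm (its y) by 35 mm high; walls, floor and the divider at x = 0 are 5 mm thick. Each bay is 65 mm (x) by 85 mm (y), its centre at x = +35 or -35 mm, its floor 5 mm above the worktop. Origin: centre of its underside; z up.
- long_tray: Long, shallow, undivided rectangular wooden tray, fixed to the worktop: outside 175 mm (its x) by 80 mm (its y) by 16 mm high, walls and floor 4 mm thick (inside 167 by 72 mm, floor 4 mm above the worktop). Origin: centre of its underside; z up.
- kitchen_timer: Bystander: loose round kitchen timer, white with a red base, 65 mm across and 55 mm high, near the front edge of the worktop. Origin: centre of its underside. To be left where it is.
- tape_roll: Bystander: loose roll of tan tape lying flat, 96 mm across and 25 mm high, behind the work, under the edge of the wall cabinets (their undersides are 0.46 m above the worktop and begin about 0.62 m ahead of the robot: do not swing a stretched arm across there). Origin: centre of its underside. To be left where it is.
There are look-alikes about, which are no part of the job. What is shaped like the round_dish but red is not meant.

How it is judged:
By the outcome, as a careful person would: the job done as asked, in the order asked, and still so for the second after the job is handed in, with the robot touching nothing.
It also fails if it takes over 147 s, if anything falls off the work surface, if the arm or the gripper's body presses on something with over 40 N, if the wrist force passes 120 N, or if a joint passes its speed limit or range.

### The arm

A 7-joint arm with a two-finger parallel gripper is mounted at the origin on a cart in front of the work surface, level with it; the furniture and walls round the work are solid. World frame = base frame: x ahead of the robot, y to its left, z up, the work surface at z = 0. Lengths are in m, angles in rad, forces in N, time in s.
With the tool pointing down it reaches from about 0.4 to 0.85 m from the base axis. Payload 4.5 kg.
Tool frame: the origin (TCP) lies between the finger pads; the fingertips stand ahead of it and the grasp point (between the pads) lies 11 mm behind it (ctrl.nose_length is the z of the fingertips in the tool frame, in m); z points along the fingers, y is the line along which they close (so a half turn about z gives the same grasp; the last joint's range is limited). The gripper opens to 85 mm and grips with 20 to 120 N. Pads are 22 mm wide; open, the fingers measure 114 mm over their backs; the gripper's body (76 mm by 85 mm) begins 54 mm behind the grasp point. The pads swing forward as they close: fully open they stand 13 mm farther back than shut.
Start: joints at [-1.29, 0.689, -0.195, 1.565, 0.157, 0.902, -0.215], TCP at [0.153, 0.606, 0.239] pointing down, gripper open.
Joint ranges: [-3.01, 3.01], [-0.46, 2.08], [-1.47, 1.51], [0.13, 2.56], [-1, 4.14], [0.04, 2.09], [-2.66, 2.66]. Speed limits (rad/s): [2.57, 2.57, 3.14, 3.14, 3.14, 3.14, 3.14].

### API

Orientations are given as a rotation vector (axis times angle).
In Python, from station import status, viewer, job, spotter, ctrl gives the robot as it stands. The module is installed in compiled form; this text tells all that it offers.
- The arm moves only by the tool send_rows, never from a script. Its argument "targets" is a list that holds one entry, the list of rows, each a list of 6 numbers: the shift along the tool's x, y, z normalised to -1 to 1, where 1 is 0.2 m, then the turn, a rotation vector about the tool's x, y, z normalised to -1 to 1, where 1 is 60 degrees. In form: [[[dx, dy, dz, rx, ry, rz], ...]]. A call has exactly 10 rows; each row is the pose to reach, as a shift and turn from the pose commanded when the call began, along the tool's axes at that moment; what a row does not reach only later rows make up. A row lasts 1/10 s, in which the tool goes at most 50 mm and 8.59 degrees, less where a joint would pass 70% of its speed; a pose out of reach is approached as far as the arm can. A call with a number of a shift or a turn outside -1 to 1 is refused whole. A call with a gripper value outside its range is refused whole. "jaw" is the finger opening in mm, from 0 to 85.4, set as the call begins (left out, the last holds). The fingers move at their own pace and stop on an object; "grip_force" is the grip in N (left out, the last holds). Time passes only in rows, so rows that repeat a pose let the fingers close, or fill a call up. It gives the time, the measured TCP pose, the force, the opening and the grip force at its end, in the units of the state.
- status.get_state(): the state, without advancing time (a new reading comes with each control period).
- viewer.get_image(name): name is "side" or "top"; returns a dict with "color" (384x512x3 uint8, red, green, blue), "camera_matrix" (3x3 intrinsics, pixels), "cam_to_world" (4x4, takes a point from camera to world coordinates). Camera axes: x right, y down, z forward; pixel columns grow to the right and rows downward; lengths in m; the calibration is good to about 2 mm. A picture is of the moment at which its call begins. There is no depth.
- job.close_job(): hands the job in; it is judged then, once.
Trained networks look in a picture, given as the dict that the camera call returned (one of the last four; its "shot" number tells which), for a name from the list of things; names that differ only in an ending like _2 or _b are one class to them, and where a whole thing is asked for, a point or a joint stands for the part that bears it (a point fixed in the world has none). Each returns a list of dicts, best first, with "conf" (0 to 1); they miss things now and then, are a little off and sometimes report something else, mostly with a low value. They report only what shows in the picture. A call takes as long as a camera call. They do not tell look-alikes from the thing itself.
- spotter.find_in(name, picture): "rect" ([left, top, width, height] in pixels, round what is visible of it).
- spotter.mark_of(name, picture): "centre" ([column, row] in pixels: a listed point, or the origin of a listed thing).
The state is a dict: "t": time; "joint_positions": joint angles; "joint_velocities": joint speeds; "effort": joint torques, N m; "tool_pos": TCP position; "orientation": TCP orientation; "contact_force": force on the tool from outside, world axes, zero at the start; "wrist_torque": the same for the moment, N m; "finger_gap": opening from 0.0 (shut) to 1.0 (fully open); "finger_force": force on a finger pad.
Only numpy, scipy, OpenCV 4.12 (cv2) and the standard library are available. Lean on these libraries where they do the work, as an engineer would, in place of code of your own. Each camera call takes 0.05 s, during which the arm holds its last target. There are 200 camera calls.

## Working session

There is one attempt and no reset: what is moved stays moved. The work goes in short steps, Python scripts to look and compute and a tool call to move; the robot and the scene stay as the last step left them, time stands still between calls to the robot, and variables do not carry over. Pictures are saved under pics/ and viewed, at most 18 in all, crops included, and the job is handed in when it is done.

Besides the shell and the picture viewer there is one more tool, called after "Emit:" as name(argument=value, ...) on one line, values as JSON. send_rows: Moves the arm, as the interface text tells. Scaled input: -1 to 1 covers 0.2 m each way for a shift and 60 degrees each way for a turn. Its arguments: {"type":"object","properties":{"targets":{"type":"array","items":{"type":"array","items":{"type":"array","items":{"type":"number"}}}},"jaw":{"type":"number"},"grip_force":{"type":"number"}},"required":["targets"]}

```bash
mkdir -p pics; cat > h.py <<'E'
import numpy as np, cv2
from scipy.spatial.transform import Rotation as R
from station import status, viewer, job, spotter, ctrl
def snap(n,f=None):
    p=viewer.get_image(n)
    if f: cv2.imwrite('pics/'+f,p['color'][:,:,::-1])
    return p
def w(p,uv,z):
    K=np.array(p['camera_matrix']);T=np.array(p['cam_to_world'])
    d=T[:3,:3]@np.linalg.inv(K)@[uv[0],uv[1],1]; o=T[:3,3]
    return o+d*(z-o[2])/d[2]
def px(p,X):
    K=np.array(p['camera_matrix']);T=np.array(p['cam_to_world'])
    c=K@(T[:3,:3].T@(np.array(X)-T[:3,3])); return c[:2]/c[2]
E
python3 - <<'E'
from h import *
np.set_printoptions(precision=4,suppress=True)
s=status.get_state(); print(s['t'],s['tool_pos'],s['orientation'],ctrl.nose_length, R.from_rotvec(s['orientation']).as_matrix())
for c in('top','side'):
    p=snap(c,c+'0.png'); print(c,np.array(p['cam_to_world']),p['camera_matrix'])
    for n in 'lemon garlic salt_shaker spice_jar teaspoon round_dish two_bay_caddy long_tray kitchen_timer tape_roll'.split():
        print(n,[(np.round(d['centre'],1),round(d['conf'],2),w(p,d['centre'],0)[:2]) for d in spotter.mark_of(n,p)[:4]])
E
```

```text
0.0 [0.1526 0.6054 0.2385] [-0.3865 -3.1176  0.003 ] 0.008 [[-0.9697  0.2442 -0.0003]
 [ 0.2442  0.9697 -0.0019]
 [-0.0002 -0.0019 -1.    ]]
top [[-0.2941 -0.8667  0.4029 -0.2885]
 [-0.9558  0.2658 -0.1259  0.4163]
 [ 0.0021 -0.4221 -0.9065  1.8733]
 [ 0.      0.      0.      1.    ]] [[495.6922   0.     261.928 ]
 [  0.     495.6922 192.9273]
 [  0.       0.       1.    ]]
lemon [(array([383.8, 171.1]), 0.67, array([ 0.49  , -0.3703])), (array([355. , 205.5]), 0.58, array([ 0.377 , -0.1939])), (array([255.6, 204.3]), 0.31, array([0.5023, 0.1962]))]
garlic []
salt_shaker [(array([310.9, 224.5]), 0.68, array([0.3512, 0.0079])), (array([258. , 201.7]), 0.64, array([0.5107, 0.1833])), (array([385.5, 190.5]), 0.51, array([ 0.4034, -0.3412]))]
spice_jar [(array([387. , 168.6]), 0.68, array([ 0.4971, -0.3881]))]
teaspoon []
round_dish [(array([144.8, 232.9]), 0.89, array([0.5128, 0.6578])), (array([204. , 216.4]), 0.77, array([0.5125, 0.4129]))]
two_bay_caddy [(array([297. , 190.1]), 0.85, array([0.5136, 0.012 ]))]
long_tray [(array([255.4, 201.5]), 0.75, array([0.5147, 0.1933]))]
kitchen_
[... 581 characters left out ...]
 0.54, array([ 0.5165, -0.2032]))]
salt_shaker [(array([241.7, 307.8]), 0.74, array([ 0.3775, -0.3386]))]
spice_jar [(array([294.9, 314.4]), 0.67, array([ 0.498 , -0.3849]))]
teaspoon [(array([205.5, 183.1]), 0.63, array([0.3622, 0.3055])), (array([263.7, 224.2]), 0.4, array([0.5103, 0.0055]))]
round_dish [(array([228.1, 143.4]), 0.95, array([0.4978, 0.6439])), (array([237.9, 163.4]), 0.6, array([0.5055, 0.4438]))]
two_bay_caddy [(array([262.4, 226.9]), 0.82, array([ 0.503 , -0.0083]))]
long_tray [(array([253.9, 193. ]), 0.74, array([0.52  , 0.2027]))]
kitchen_timer [(array([214.2, 228.1]), 0.76, array([0.356 , 0.0131])), (array([248.8, 306. ]), 0.64, array([ 0.3955, -0.336 ]))]
tape_roll []
```

```bash
python3 - <<'E'
import cv2
a=cv2.imread('pics/top0.png')[130:280,100:430]; cv2.imwrite('pics/top0c.png',cv2.resize(a,(792,360),interpolation=cv2.INTER_CUBIC))
b=cv2.imread('pics/side0.png')[110:350,160:380]; cv2.imwrite('pics/side0c.png',cv2.resize(b,(550,600),interpolation=cv2.INTER_CUBIC))
E
```

```text
(no output)
```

View pics/top0c.png

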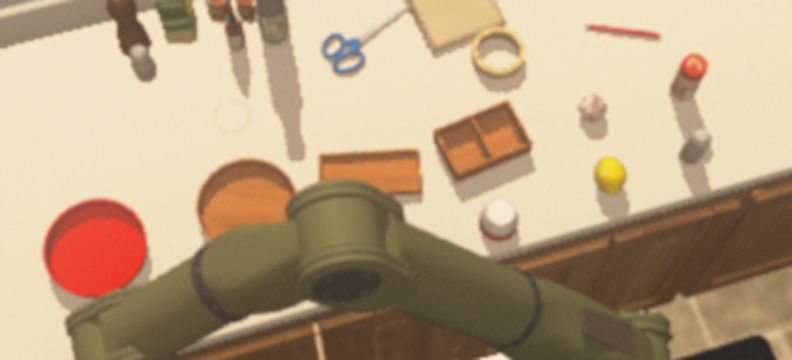

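View pics/side0c.png

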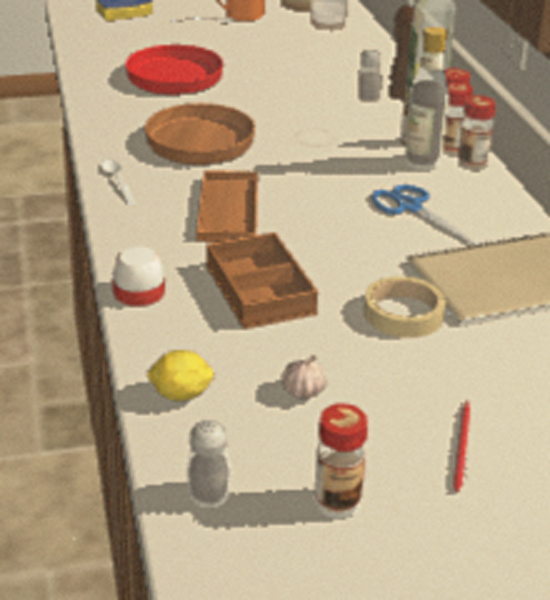

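The views show the lemon (top px 354,203), garlic (347,175), salt shaker (391,190), spice jar (388,162), teaspoon hidden under the arm in top (side px 206,183), brown dish (203,215 top), rotated caddy (300,189), and tray (254,202). Next I measure more closely.

```bash
cat >> h.py <<'E'
def tri(pa,ua,pb,ub):
    A=[];b=[]
    for p,u in((pa,ua),(pb,ub)):
        T=np.array(p['cam_to_world']);d=T[:3,:3]@np.linalg.inv(np.array(p['camera_matrix']))@[u[0],u[1],1];d/=np.linalg.norm(d)
        P=np.eye(3)-np.outer(d,d);A.append(P);b.append(P@T[:3,3])
    return np.linalg.lstsq(np.vstack(A),np.hstack(b),rcond=None)[0]
def ortho(p,z,x0=.3,x1=.7,y0=-.45,y1=.55,s=800):
    # image: right = -y, up = +x
    W,H=int((y1-y0)*s),int((x1-x0)*s)
    q=np.float32([[x1,y1],[x1,y0],[x0,y0],[x0,y1]])
    src=np.float32([px(p,[a,b,z]) for a,b in q])
    M=cv2.getPerspectiveTransform(src,np.float32([[0,0],[W,0],[W,H],[0,H]]))
    return cv2.warpPerspective(p['color'],M,(W,H),flags=cv2.INTER_CUBIC)[:,:,::-1]
def blob(p,roi,fn):
    x,y,ww,h=roi; c=p['color'][y:y+h,x:x+ww]; hsv=cv2.cvtColor(c,cv2.COLOR_RGB2HSV)
    m=fn(hsv).astype(np.uint8); n,l,st,ce=cv2.connectedComponentsWithStats(m); k=1+np.argmax(st[1:,4])
    v,u=np.nonzero(l==k); return np.c_[u+x,v+y]
E
python3 - <<'E'
from h import *
np.set_printoptions(precision=4,suppress=True)
t=snap('top');s=snap('side')
yel=lambda h:(h[...,0]>20)&(h[...,0]<34)&(h[...,1]>150)
red=lambda h:((h[...,0]<8)|(h[...,0]>172))&(h[...,1]>150)
def ell(p,uv,z):
    P=np.array([w(p,u,z)[:2] for u in uv]); c=P.mean(0); e,v=np.linalg.eigh(np.cov(P.T)); return c,2*np.sqrt(e)*2,np.degrees(np.arctan2(v[1,1],v[0,1]))
a=blob(t,(335,185,40,40),yel); b=blob(s,(210,240,45,40),yel)
print('lemon',tri(t,a.mean(0),s,b.mean(0)),ell(t,a,.028),ell(s,b,.028),len(a),len(b))
a=blob(t,(375,145,30,30),red); b=blob(s,(280,265,35,30),red)
print('cap',tri(t,a.mean(0),s,b.mean(0)),len(a),len(b))
for n in('salt_shaker','spice_jar','garlic','lemon'):
  for c,p in(('t',t),('s',s)): print(n,c,[(d['rect'],round(d['conf'],2)) for d in spotter.find_in(n,p)[:3]])
o=np.vstack([ortho(s,.03,y0=-.45,y1=.15,s=1000,x0=.32,x1=.6),ortho(t,.03,y0=-.45,y1=.15,s=1000,x0=.32,x1=.6)])
cv2.imwrite('pics/o1.png',o)
E
```

```text
lemon [ 0.3801 -0.1849  0.0281] (array([ 0.381, -0.185]), array([0.0472, 0.0658]), np.float64(160.44534793929353)) (array([ 0.3793, -0.1848]), array([0.064 , 0.0816]), np.float64(80.0627998808832)) 133 355
cap [ 0.5001 -0.3738  0.092 ] 38 216
salt_shaker t [([382.3, 181.6, 11.5, 18.8], 0.68)]
salt_shaker s [([234.9, 280.0, 17.2, 33.2], 0.76), ([202.9, 207.2, 25.8, 24.2], 0.4)]
spice_jar t [([235.7, 188.7, 37.7, 21.3], 0.61), ([382.4, 153.0, 12.7, 22.0], 0.54)]
spice_jar s [([286.2, 275.7, 19.4, 39.9], 0.93), ([241.6, 206.1, 46.2, 37.2], 0.37)]
garlic t []
garlic s [([274.1, 251.9, 18.8, 17.1], 0.8)]
lemon t [([350.8, 195.5, 10.1, 16.2], 0.65)]
lemon s [([214.9, 249.2, 30.1, 19.0], 0.91)]
```

View pics/o1.png

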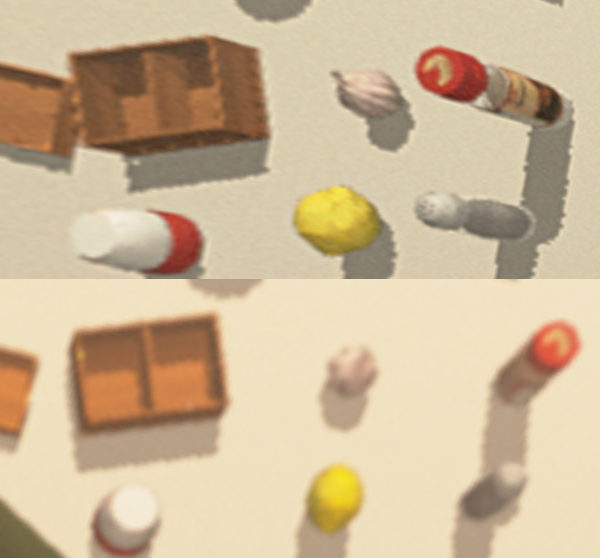

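The rectified views show the lemon, garlic, salt and jar separate, with the caddy yawed about 6°. I'll fit the model hulls to the masks.

```bash
cat >> h.py <<'E'
from scipy.optimize import minimize, differential_evolution
def rev(prof): # [(z,r)]
    a=np.linspace(0,2*np.pi,24,endpoint=False); return np.vstack([np.c_[r*np.cos(a),r*np.sin(a),0*a+z] for z,r in prof])
def place(P,q): c,s=np.cos(q[2] if len(q)>2 else 0),np.sin(q[2] if len(q)>2 else 0); return P@np.array([[c,s,0],[-s,c,0],[0,0,1]])+[q[0],q[1],0]
def hullpx(p,P): return np.array([px(p,X) for X in P]).astype(np.float32)
SS=8
def iou(p,m,P):
    h=cv2.convexHull(hullpx(p,P)); r=np.zeros((m.shape[0],m.shape[1]),np.uint8); cv2.fillPoly(r,[np.int32(np.round(h*16))],1,shift=4)
    return (r&m).sum()/max(1,(r|m).sum())
def mask(p,uv,hull=True):
    m=np.zeros(p['color'].shape[:2],np.uint8); m[uv[:,1],uv[:,0]]=1
    if hull: cv2.fillPoly(m,[cv2.convexHull(np.int32(uv))],1)
    return m
def fit(views,P,q0,d):
    f=lambda q:-sum(iou(p,m,place(P,q)) for p,m in views)
    b=[(a-e,a+e) for a,e in zip(q0,d)]
    r=differential_evolution(f,b,seed=0,maxiter=15,popsize=8,tol=1e-4); return r.x,-r.fun/len(views)
def fitbox(views,P,q0):
    def f(q):
        e=0
        for p,b in views:
            h=hullpx(p,place(P,q)); e+=np.sum((np.r_[h.min(0),h.max(0)]-[b[0],b[1],b[0]+b[2],b[1]+b[3]])**2)
        return e
    r=minimize(f,q0,method='Nelder-Mead'); return r.x,r.fun
LEM=rev([(.028-.036*np.cos(t),np.sin(t)) for t in np.linspace(0,np.pi,13)])
LEM=np.c_[LEM[:,2]-.028,LEM[:,0]*.0275,LEM[:,1]*.028+.028]
SALT=rev([(0,.02),(.004,.022),(.07,.022),(.072,.017),(.084,.016),(.09,.008)])
JAR=rev([(0,.021),(.085,.021),(.085,.0225),(.106,.0225)])
GAR=rev([(0,.012),(.008,.021),(.018,.0245),(.028,.022),(.038,.013),(.051,.003)])
box=lambda x,y,z:np.array([[a*x/2,b*y/2,c] for a in(-1,1) for b in(-1,1) for c in(0,z)])
CAD,TRAY,DISH=box(.145,.095,.035),box(.175,.08,.016),rev([(0,.079),(.028,.086)])
brown=lambda h:(h[...,0]<20)&(h[...,1]>110)
yel=lambda h:(h[...,0]>20)&(h[...,0]<34)&(h[...,1]>150)
E
cat > m1.py <<'E'
from h import *
np.set_printoptions(precision=4,suppress=True)
t=snap('top');s=snap('side')
vt=(t,mask(t,blob(t,(335,185,40,40),yel))); vs=(s,mask(s,blob(s,(210,240,45,40),yel)))
print('lemon',fit([vt,vs],LEM,[.38,-.185,0],[.015,.015,1.57]))
tb=lambda o:(*0*o,)
print('salt',fitbox([(s,[234.9,280,17.2,33.2]),(t,[382.3,181.6,11.5,18.8])],SALT,[.385,-.34]))
print('jar',fitbox([(s,[286.2,275.7,19.4,39.9]),(t,[382.4,153,12.7,22])],JAR,[.5,-.38]))
print('gar side',fitbox([(s,[274.1,251.9,18.8,17.1])],GAR,[.51,-.2]), w(t,px(t,[.509,-.203,.03]),.025))
for n,P,q,rt,rs in(('cad',CAD,[.51,.005,-.1],(275,165,55,45),(235,190,60,60)),):
    vs=[(t,mask(t,blob(t,rt,brown))),(s,mask(s,blob(s,rs,brown)))]
    print(n,fit(vs,P,q,[.02,.02,.3]),fit(vs[:1],P,q,[.02,.02,.3]))
vs=[(s,mask(s,blob(s,(215,145,52,38),brown)))];print('dish',fit(vs,DISH,[.505,.43],[.03,.03]))
vs=[(s,mask(s,blob(s,(235,173,32,36),brown)))];print('tray',fit(vs,TRAY,[.515,.2,1.57],[.03,.03,.4]),vs[0][1].sum())
E
python3 m1.py
```

```text
lemon (array([ 0.3783, -0.1807, -0.9115]), np.float64(0.7541421850025889))
salt (array([ 0.3821, -0.34  ]), np.float64(23.53346527143381))
jar (array([ 0.4963, -0.379 ]), np.float64(37.32130474907362))
gar side (array([ 0.5163, -0.2079]), np.float64(1.2856677365675733)) [ 0.5112 -0.2047  0.025 ]
cad (array([ 0.5088,  0.0021, -0.3895]), np.float64(0.5640081934716532)) (array([ 0.5102, -0.003 , -0.3821]), np.float64(0.6014828544949027))
dish (array([0.5083, 0.4181]), np.float64(0.9336188436830836))
tray (array([0.5114, 0.1912, 1.4216]), np.float64(0.9375)) 774
```

```bash
python3 - <<'E'
from h import *
t=snap('top');s=snap('side')
for p,r,f in((t,(335,185,40,40),yel),(s,(210,240,45,40),yel),(t,(275,165,55,45),brown),(s,(235,190,60,60),brown)):
    b=blob(p,r,f); print(len(b),b.min(0),b.max(0),mask(p,b).sum())
print([hullpx(t,place(LEM,[.38,-.185,0])).min(0),hullpx(t,place(LEM,[.38,-.185,0])).max(0)])
print([hullpx(s,place(LEM,[.38,-.185,0])).min(0),hullpx(s,place(LEM,[.38,-.185,0])).max(0)])
print([hullpx(t,place(CAD,[.51,.005,.1])).min(0),hullpx(t,place(CAD,[.51,.005,.1])).max(0)])
def show(p,x,y,c): 
    h=cv2.cvtColor(p['color'],cv2.COLOR_RGB2HSV); print(p['color'][y,x],h[y,x])
show(t,306,181,0);show(t,300,175,0);show(t,283,190,0);show(t,318,190,0)
E
```

```text
132 [348 196] [359 210] 137
359 [220 250] [244 269] 369
796 [281 172] [320 205] 835
1499 [239 190] [286 240] 1650
[array([346.74246, 194.3563 ], dtype=float32), array([361.06757, 211.0676 ], dtype=float32)]
[array([218.94058, 249.14407], dtype=float32), array([245.52805, 269.99908], dtype=float32)]
[array([281.47052, 168.42807], dtype=float32), array([317.48666, 209.17111], dtype=float32)]
[153 103  69] [ 12 140 153]
[232 203 161] [ 18  78 232]
[155 105  68] [ 13 143 155]
[177 113  71] [ 12 153 177]
```

```bash
cat >> h.py <<'E'
def iou(p,m,P):
    h=cv2.convexHull((hullpx(p,P)+.5)*4-.5); r=np.zeros((m.shape[0]*4,m.shape[1]*4),np.uint8); cv2.fillPoly(r,[np.int32(np.round(h))],1)
    M=cv2.resize(m,None,fx=4,fy=4,interpolation=cv2.INTER_NEAREST)
    return (r&M).sum()/max(1,(r|M).sum())
yel=lambda h:(h[...,0]>18)&(h[...,0]<36)&(h[...,1]>125)
E
python3 - <<'E'
from h import *
np.set_printoptions(precision=4,suppress=True)
t=snap('top');s=snap('side')
V=[(t,mask(t,blob(t,(335,185,40,40),yel))),(s,mask(s,blob(s,(210,240,45,40),yel)))]
for y in(-.5,0,.5,1.,1.57,-1): 
    print('lemon',y,fit(V,LEM,[.38,-.185,y],[.01,.01,.25]))
V=[(t,mask(t,blob(t,(275,165,55,45),brown))),(s,mask(s,blob(s,(235,190,60,60),brown)))]
for v in(V,V[:1]): print('cad',fit(v,CAD,[.51,.005,1.57],[.02,.02,.3]))
E
```

```text
lemon -0.5 (array([ 0.3797, -0.1838, -0.3856]), np.float64(0.8490075889335278))
lemon 0 (array([ 0.3792, -0.1847, -0.2465]), np.float64(0.8455443976691395))
lemon 0.5 (array([ 0.379 , -0.1854,  0.2562]), np.float64(0.8343586021639929))
lemon 1.0 (array([ 0.3806, -0.184 ,  0.7706]), np.float64(0.7912694645107422))
lemon 1.57 (array([ 0.3796, -0.1847,  1.8122]), np.float64(0.7721635990502647))
lemon -1 (array([ 0.3795, -0.184 , -0.7525]), np.float64(0.8333710731094532))
cad (array([0.5091, 0.0008, 1.7016]), np.float64(0.8298507698548974))
cad (array([ 0.5095, -0.0014,  1.7134]), np.float64(0.9419850556887072))
```

```bash
cat >> h.py <<'E'
def plan(wps,pose=None):
    """wps: list of (x,y,z[,tool-y azimuth deg]); prints final normalised row for each leg"""
    s=status.get_state(); p=np.array(s['tool_pos']); Rm=R.from_rotvec(s['orientation'])
    for q in wps:
        if len(q)>3:
            a=np.radians(q[3]); y=np.array([np.cos(a),np.sin(a),0])
        else: y=Rm.as_matrix()[:,1]*[1,1,0]; y/=np.linalg.norm(y)
        z=np.array([0,0,-1.]); N=R.from_matrix(np.c_[np.cross(y,z),y,z])
        d=Rm.inv().apply(np.array(q[:3])-p)/.2; r=(Rm.inv()*N).as_rotvec()/np.radians(60)
        print(q,'->',np.round(np.r_[d,r],3).tolist(),'BAD' if max(abs(np.r_[d,r]))>1 else '')
        p,Rm=np.array(q[:3]),N
def st():
    s=status.get_state(); y=R.from_rotvec(s['orientation']).as_matrix()[:,1]
    print('t',round(s['t'],2),np.round(s['tool_pos'],4),'yaz',round(np.degrees(np.arctan2(y[1],y[0])),1),'F',np.round(s['contact_force'],1),'gap',round(s['finger_gap'],3),'ff',np.round(s['finger_force'],1))
E
python3 - <<'E'
from h import *
st(); plan([(.29,.50,.22),(.41,.34,.22),(.45,.17,.2),(.42,-.015,.2),(.38,-.185,.15),(.38,-.185,.012)])
E
```

```text
t 1.9 [0.1527 0.6061 0.2393] yaz 75.9 F [0.3 0.4 1. ] gap 1.002 ff 0.0
(0.29, 0.5, 0.22) -> [-0.795, -0.347, 0.097, 0.0, 0.0, -0.0] 
(0.41, 0.34, 0.22) -> [-0.777, -0.629, 0.0, 0.0, 0.0, 0.0] 
(0.45, 0.17, 0.2) -> [-0.402, -0.775, 0.1, 0.0, 0.0, 0.0] 
(0.42, -0.015, 0.2) -> [-0.08, -0.934, 0.0, 0.0, 0.0, 0.0] 
(0.38, -0.185, 0.15) -> [-0.014, -0.873, 0.25, 0.0, 0.0, 0.0] 
(0.38, -0.185, 0.012) -> [0.0, 0.0, 0.69, 0.0, 0.0, 0.0]
```

Emit:
send_rows(targets=[[[-0.08, -0.035, 0.01, 0, 0, 0], [-0.16, -0.07, 0.02, 0, 0, 0], [-0.24, -0.105, 0.03, 0, 0, 0], [-0.32, -0.14, 0.04, 0, 0, 0], [-0.4, -0.175, 0.05, 0, 0, 0], [-0.48, -0.21, 0.06, 0, 0, 0], [-0.56, -0.245, 0.07, 0, 0, 0], [-0.64, -0.28, 0.08, 0, 0, 0], [-0.72, -0.315, 0.09, 0, 0, 0], [-0.8, -0.35, 0.1, 0, 0, 0]]], jaw=85, grip_force=30)

```text
t: 2.9
tool_pos: [0.2919, 0.4982, 0.2192]
orientation: [0.387, 3.118, 0.0]
contact_force: [0.7, 0.3, 0.3]
finger_gap: 0.999
finger_force: 0.0
```

Emit:
send_rows(targets=[[[-0.078, -0.063, 0, 0, 0, 0], [-0.156, -0.126, 0, 0, 0, 0], [-0.234, -0.189, 0, 0, 0, 0], [-0.312, -0.252, 0, 0, 0, 0], [-0.39, -0.315, 0, 0, 0, 0], [-0.468, -0.378, 0, 0, 0, 0], [-0.546, -0.441, 0, 0, 0, 0], [-0.624, -0.504, 0, 0, 0, 0], [-0.7, -0.567, 0, 0, 0, 0], [-0.777, -0.629, 0, 0, 0, 0]]])

```text
t: 3.9
tool_pos: [0.4115, 0.3379, 0.2193]
orientation: [0.387, 3.118, 0.0]
contact_force: [0.3, 0.0, 0.0]
finger_gap: 0.991
finger_force: 0.0
```

Emit:
send_rows(targets=[[[-0.04, -0.077, 0.01, 0, 0, 0], [-0.08, -0.155, 0.02, 0, 0, 0], [-0.12, -0.232, 0.03, 0, 0, 0], [-0.16, -0.31, 0.04, 0, 0, 0], [-0.2, -0.387, 0.05, 0, 0, 0], [-0.24, -0.465, 0.06, 0, 0, 0], [-0.28, -0.542, 0.07, 0, 0, 0], [-0.32, -0.62, 0.08, 0, 0, 0], [-0.36, -0.697, 0.09, 0, 0, 0], [-0.402, -0.775, 0.1, 0, 0, 0]]])

```text
t: 4.9
tool_pos: [0.4511, 0.168, 0.1993]
orientation: [0.387, 3.117, 0.001]
contact_force: [0.8, 0.0, 0.1]
finger_gap: 0.994
finger_force: 0.0
```

Emit:
send_rows(targets=[[[-0.008, -0.093, 0, 0, 0, 0], [-0.016, -0.187, 0, 0, 0, 0], [-0.024, -0.28, 0, 0, 0, 0], [-0.032, -0.374, 0, 0, 0, 0], [-0.04, -0.467, 0, 0, 0, 0], [-0.048, -0.56, 0, 0, 0, 0], [-0.056, -0.654, 0, 0, 0, 0], [-0.064, -0.747, 0, 0, 0, 0], [-0.072, -0.84, 0, 0, 0, 0], [-0.08, -0.934, 0, 0, 0, 0]]])

```text
t: 5.9
tool_pos: [0.4206, -0.0171, 0.1994]
orientation: [0.387, 3.117, 0.0]
contact_force: [0.5, -0.2, -0.3]
finger_gap: 0.997
finger_force: 0.0
```

Emit:
send_rows(targets=[[[0, -0.1, 0.025, 0, 0, 0], [0, -0.2, 0.05, 0, 0, 0], [0, -0.3, 0.075, 0, 0, 0], [-0.005, -0.4, 0.1, 0, 0, 0], [-0.005, -0.5, 0.13, 0, 0, 0], [-0.01, -0.6, 0.16, 0, 0, 0], [-0.01, -0.7, 0.19, 0, 0, 0], [-0.014, -0.8, 0.22, 0, 0, 0], [-0.014, -0.873, 0.25, 0, 0, 0], [-0.014, -0.873, 0.25, 0, 0, 0]]])

```text
t: 6.9
tool_pos: [0.3795, -0.1881, 0.1488]
orientation: [-0.393, -3.116, 0.001]
contact_force: [-0.1, 0.2, -0.6]
finger_gap: 0.998
finger_force: 0.0
```

```bash
python3 - <<'E'
from h import *
np.set_printoptions(precision=4,suppress=True)
st(); plan([(.38,-.185,.012)])
t=snap('top','t1.png')
for n in('round_dish','long_tray','teaspoon','two_bay_caddy'): print(n,[(d['rect'],round(d['conf'],2)) for d in spotter.find_in(n,t)[:3]])
o=ortho(t,.01,x0=.28,x1=.62,y0=.08,y1=.58,s=1500); cv2.imwrite('pics/o2.png',o)
E
```

```text
t 6.9 [ 0.3795 -0.1881  0.1488] yaz 75.6 F [-0.1  0.2 -0.6] gap 0.998 ff 0.0
(0.38, -0.185, 0.012) -> [0.001, 0.016, 0.684, -0.001, -0.001, -0.0] 
round_dish [([180.3, 196.5, 42.7, 37.1], 0.87), ([118.3, 208.2, 44.0, 49.6], 0.62)]
long_tray [([235.8, 189.1, 38.0, 23.9], 0.88), ([278.4, 171.8, 42.1, 34.5], 0.25)]
teaspoon []
two_bay_caddy [([280.7, 172.0, 42.3, 32.3], 0.69)]
```

View pics/o2.png

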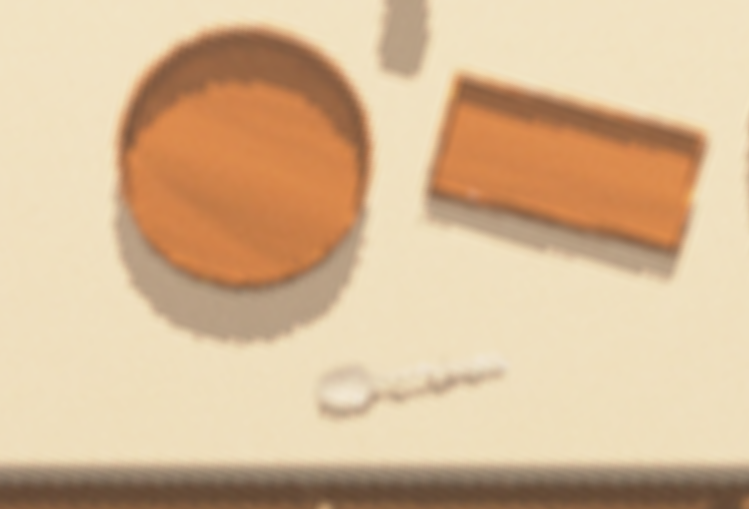

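The rectified top view shows the dish centred near (246,155), the tray near (569,163) slanted about 14°, and the spoon from (318,398) to (505,364). Now the lemon.

Emit:
send_rows(targets=[[[0, 0, 0.08, 0, 0, 0], [0, 0, 0.16, 0, 0, 0], [0, 0, 0.24, 0, 0, 0], [0, 0, 0.32, 0, 0, 0], [0, 0, 0.4, 0, 0, 0], [0, 0, 0.48, 0, 0, 0], [0, 0, 0.56, 0, 0, 0], [0, 0, 0.63, 0, 0, 0], [0, 0, 0.68, 0, 0, 0], [0, 0, 0.68, 0, 0, 0]]])

```text
t: 8.15
tool_pos: [0.3721, -0.1859, 0.0222]
orientation: [-0.375, -3.089, 0.006]
contact_force: [0.8, -1.0, 0.2]
finger_gap: 0.997
finger_force: 0.0
```

Emit:
send_rows(targets=[[[0, 0, 0, 0, 0, 0], [0, 0, 0, 0, 0, 0], [0, 0, 0, 0, 0, 0], [0, 0, 0, 0, 0, 0], [0, 0, 0, 0, 0, 0], [0, 0, 0, 0, 0, 0], [0, 0, 0, 0, 0, 0], [0, 0, 0, 0, 0, 0], [0, 0, 0, 0, 0, 0], [0, 0, 0, 0, 0, 0]]], jaw=30, grip_force=30)

```text
t: 9.15
tool_pos: [0.3718, -0.186, 0.0235]
orientation: [-0.375, -3.089, 0.007]
contact_force: [-0.7, 1.4, 7.5]
finger_gap: 0.619
finger_force: 31.1
```

Emit:
send_rows(targets=[[[0, 0, -0.06, 0, 0, 0], [0, 0, -0.14, 0, 0, 0], [0, 0, -0.22, 0, 0, 0], [0, 0, -0.3, 0, 0, 0], [0, 0, -0.38, 0, 0, 0], [0, 0, -0.46, 0, 0, 0], [0, 0, -0.54, 0, 0, 0], [0, 0, -0.62, 0, 0, 0], [0, 0, -0.7, 0, 0, 0], [0, 0, -0.7, 0, 0, 0]]])

```text
t: 10.15
tool_pos: [0.3767, -0.1864, 0.1641]
orientation: [-0.377, -3.09, 0.008]
contact_force: [0.1, 0.5, -1.5]
finger_gap: 0.609
finger_force: 32.0
```

```bash
python3 - <<'E'
from h import *
np.set_printoptions(precision=4,suppress=True)
st()
t=snap('top');s=snap('side')
V=[(t,mask(t,blob(t,(172,188,60,55),brown))),(s,mask(s,blob(s,(215,145,52,38),brown)))]
print('dish',fit(V,DISH,[.508,.42],[.02,.02]),fit(V[:1],DISH,[.508,.42],[.02,.02]))
V=[(t,mask(t,blob(t,(229,180,48,40),brown))),(s,mask(s,blob(s,(235,173,32,36),brown)))]
print('tray',fit(V,TRAY,[.511,.2,1.33],[.015,.015,.2]),fit(V[:1],TRAY,[.511,.2,1.33],[.015,.015,.2]))
D=(.51,.417)
x=R.from_rotvec(status.get_state()['orientation']).as_matrix()[:2,0]; L=D+.032*x; print(L)
plan([(.42,-.015,.17),(.45,.17,.17),(.47,.34,.17),(L[0],L[1],.10),(L[0],L[1],.02)])
E
```

```text
t 10.15 [ 0.3767 -0.1864  0.1641] yaz 76.1 F [ 0.1  0.5 -1.5] gap 0.609 ff 32.0
dish (array([0.5089, 0.4172]), np.float64(0.6388244976523587)) (array([0.5088, 0.4169]), np.float64(0.9750368459837878))
tray (array([0.5115, 0.2   , 1.3449]), np.float64(0.9053986617362212)) (array([0.511 , 0.2014, 1.3358]), np.float64(0.9564797623468251))
[0.479  0.4247]
(0.42, -0.015, 0.17) -> [-0.008, 0.885, -0.045, -0.008, -0.029, -0.0] 
(0.45, 0.17, 0.17) -> [0.077, 0.934, 0.0, 0.0, 0.0, 0.0] 
(0.47, 0.34, 0.17) -> [0.107, 0.849, 0.0, 0.0, 0.0, 0.0] 
(np.float64(0.47895386299350234), np.float64(0.42469417037291823), 0.1) -> [0.058, 0.422, 0.35, 0.0, 0.0, 0.0] 
(np.float64(0.47895386299350234), np.float64(0.42469417037291823), 0.02) -> [0.0, 0.0, 0.4, 0.0, 0.0, 0.0]
```

Emit:
send_rows(targets=[[[0, 0.088, -0.005, 0, -0.005, 0], [0, 0.177, -0.01, 0, -0.01, 0], [0, 0.265, -0.015, 0, -0.015, 0], [0, 0.354, -0.02, 0, -0.02, 0], [0, 0.442, -0.025, -0.008, -0.029, 0], [-0.005, 0.53, -0.03, -0.008, -0.029, 0], [-0.005, 0.62, -0.035, -0.008, -0.029, 0], [-0.008, 0.708, -0.04, -0.008, -0.029, 0], [-0.008, 0.796, -0.045, -0.008, -0.029, 0], [-0.008, 0.885, -0.045, -0.008, -0.029, 0]]])

```text
t: 11.25
tool_pos: [0.4197, -0.0143, 0.1692]
orientation: [-0.379, -3.117, 0.001]
contact_force: [-0.8, -0.1, -1.2]
finger_gap: 0.614
finger_force: 32.0
```

Emit:
send_rows(targets=[[[0.008, 0.093, 0, 0, 0, 0], [0.015, 0.187, 0, 0, 0, 0], [0.023, 0.28, 0, 0, 0, 0], [0.031, 0.374, 0, 0, 0, 0], [0.038, 0.467, 0, 0, 0, 0], [0.046, 0.56, 0, 0, 0, 0], [0.054, 0.654, 0, 0, 0, 0], [0.062, 0.747, 0, 0, 0, 0], [0.07, 0.84, 0, 0, 0, 0], [0.077, 0.934, 0, 0, 0, 0]]])

```text
t: 12.25
tool_pos: [0.4494, 0.1704, 0.1688]
orientation: [-0.379, -3.117, 0.003]
contact_force: [0.0, 0.3, -0.2]
finger_gap: 0.613
finger_force: 32.0
```

Emit:
send_rows(targets=[[[0.01, 0.085, 0, 0, 0, 0], [0.02, 0.17, 0, 0, 0, 0], [0.03, 0.255, 0, 0, 0, 0], [0.04, 0.34, 0, 0, 0, 0], [0.05, 0.425, 0, 0, 0, 0], [0.06, 0.51, 0, 0, 0, 0], [0.07, 0.595, 0, 0, 0, 0], [0.085, 0.68, 0, 0, 0, 0], [0.1, 0.765, 0, 0, 0, 0], [0.107, 0.849, 0, 0, 0, 0]]])

```text
t: 13.25
tool_pos: [0.47, 0.3415, 0.1699]
orientation: [-0.379, -3.118, 0.0]
contact_force: [0.9, -0.2, -1.1]
finger_gap: 0.612
finger_force: 32.0
```

Emit:
send_rows(targets=[[[0.006, 0.05, 0.02, 0, 0, 0], [0.012, 0.1, 0.05, 0, 0, 0], [0.018, 0.15, 0.09, 0, 0, 0], [0.024, 0.2, 0.13, 0, 0, 0], [0.03, 0.25, 0.17, 0, 0, 0], [0.036, 0.3, 0.21, 0, 0, 0], [0.042, 0.35, 0.25, 0, 0, 0], [0.05, 0.4, 0.3, 0, 0, 0], [0.058, 0.422, 0.35, 0, 0, 0], [0.058, 0.422, 0.35, 0, 0, 0]]])

```text
t: 14.25
tool_pos: [0.478, 0.4248, 0.0982]
orientation: [-0.378, -3.117, 0.003]
contact_force: [-0.7, 0.4, -1.4]
finger_gap: 0.616
finger_force: 32.0
```

```bash
python3 - <<'E'
from h import *
st(); plan([(.479,.4247,.031),(.479,.4247,.17)])
s=snap('side'); cv2.imwrite('pics/s2.png',cv2.resize(s['color'][80:220,180:330,::-1],None,fx=3,fy=3,interpolation=cv2.INTER_CUBIC))
E
```

```text
t 14.25 [0.478  0.4248 0.0982] yaz 76.2 F [-0.7  0.4 -1.4] gap 0.616 ff 32.0
(0.479, 0.4247, 0.031) -> [-0.005, 0.001, 0.336, -0.002, -0.002, -0.0] 
(0.479, 0.4247, 0.17) -> [0.0, 0.0, -0.695, 0.0, 0.0, 0.0]
```

View pics/s2.png

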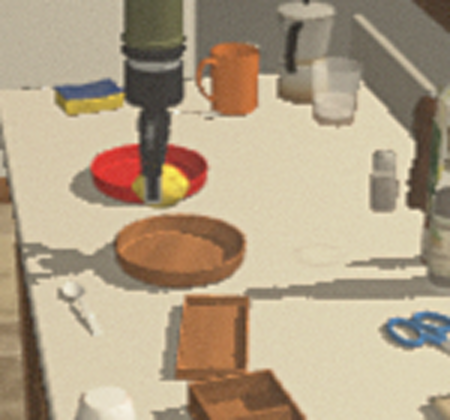

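The lemon is held (px 165,185) above the dish. Lower, release and raise.

Emit:
send_rows(targets=[[[0, 0, 0.04, 0, 0, 0], [0, 0, 0.08, 0, 0, 0], [0, 0, 0.12, 0, 0, 0], [0, 0, 0.16, 0, 0, 0], [0, 0, 0.2, 0, 0, 0], [0, 0, 0.24, 0, 0, 0], [0, 0, 0.28, 0, 0, 0], [0, 0, 0.31, 0, 0, 0], [0, 0, 0.336, 0, 0, 0], [0, 0, 0.336, 0, 0, 0]]])

```text
t: 15.3
tool_pos: [0.4789, 0.4243, 0.032]
orientation: [-0.38, -3.118, 0.002]
contact_force: [-0.0, -0.6, -0.5]
finger_gap: 0.613
finger_force: 32.0
```

Emit:
send_rows(targets=[[[0, 0, 0, 0, 0, 0], [0, 0, 0, 0, 0, 0], [0, 0, 0, 0, 0, 0], [0, 0, 0, 0, 0, 0], [0, 0, 0, 0, 0, 0], [0, 0, 0, 0, 0, 0], [0, 0, 0, 0, 0, 0], [0, 0, 0, 0, 0, 0], [0, 0, 0, 0, 0, 0], [0, 0, 0, 0, 0, 0]]], jaw=72)

```text
t: 16.3
tool_pos: [0.4792, 0.4247, 0.0328]
orientation: [0.38, 3.118, -0.0]
contact_force: [0.1, 0.2, 0.1]
finger_gap: 0.842
finger_force: 0.0
```

Emit:
send_rows(targets=[[[0, 0, -0.07, 0, 0, 0], [0, 0, -0.14, 0, 0, 0], [0, 0, -0.21, 0, 0, 0], [0, 0, -0.28, 0, 0, 0], [0, 0, -0.35, 0, 0, 0], [0, 0, -0.42, 0, 0, 0], [0, 0, -0.49, 0, 0, 0], [0, 0, -0.56, 0, 0, 0], [0, 0, -0.63, 0, 0, 0], [0, 0, -0.7, 0, 0, 0]]])

```text
t: 17.3
tool_pos: [0.4792, 0.4247, 0.1739]
orientation: [0.38, 3.118, -0.0]
contact_force: [0.1, 0.2, -0.0]
finger_gap: 0.847
finger_force: 0.0
```

```bash
python3 - <<'E'
from h import *
np.set_printoptions(precision=4,suppress=True)
st(); plan([(.48,.25,.17),(.49,.07,.17),(.505,-.1,.17),(.513,-.206,.1),(.513,-.206,.010)])
t=snap('top');s=snap('side')
b=blob(s,(210,130,60,55),yel); m=b.mean(0);print('lemon side z.033',len(b),w(s,m,.033))
cv2.imwrite('pics/t3.png',np.vstack([ortho(t,.025,x0=.4,x1=.6,y0=.3,y1=.53,s=1500),ortho(t,.025,x0=.46,x1=.56,y0=-.3,y1=-.07,s=1500)]))
E
```

```text
t 17.3 [0.4792 0.4247 0.1739] yaz 76.1 F [ 0.1  0.2 -0. ] gap 0.847 ff 0.0
(0.48, 0.25, 0.17) -> [-0.214, -0.847, 0.02, -0.0, 0.0, 0.0] 
(0.49, 0.07, 0.17) -> [-0.265, -0.862, 0.0, 0.0, 0.0, 0.0] 
(0.505, -0.1, 0.17) -> [-0.277, -0.807, 0.0, 0.0, 0.0, 0.0] 
(0.513, -0.206, 0.1) -> [-0.166, -0.505, 0.35, 0.0, 0.0, 0.0] 
(0.513, -0.206, 0.01) -> [0.0, 0.0, 0.45, 0.0, 0.0, 0.0] 
lemon side z.033 193 [0.4868 0.4242 0.033 ]
```

View pics/t3.png

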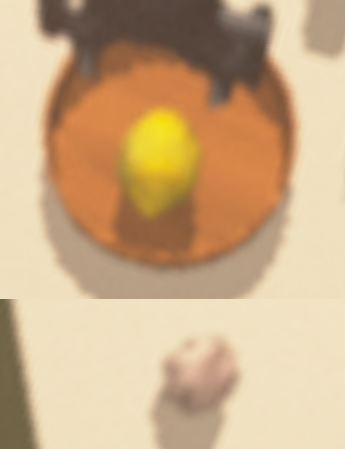

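The lemon lies in the dish (158,162); the garlic is at (203,374), which gives (0.511,-0.205). Going to the garlic.

Emit:
send_rows(targets=[[[-0.021, -0.085, 0, 0, 0, 0], [-0.043, -0.17, 0, 0, 0, 0], [-0.064, -0.254, 0, 0, 0, 0], [-0.086, -0.339, 0, 0, 0, 0], [-0.107, -0.424, 0, 0, 0, 0], [-0.128, -0.508, 0, 0, 0, 0], [-0.15, -0.593, 0.01, 0, 0, 0], [-0.171, -0.678, 0.015, 0, 0, 0], [-0.193, -0.762, 0.02, 0, 0, 0], [-0.214, -0.847, 0.02, 0, 0, 0]]], jaw=82)

```text
t: 18.4
tool_pos: [0.48, 0.2487, 0.1686]
orientation: [-0.38, -3.118, 0.001]
contact_force: [1.2, 0.4, -0.1]
finger_gap: 0.96
finger_force: 0.0
```

Emit:
send_rows(targets=[[[-0.027, -0.086, 0, 0, 0, 0], [-0.053, -0.172, 0, 0, 0, 0], [-0.08, -0.259, 0, 0, 0, 0], [-0.106, -0.345, 0, 0, 0, 0], [-0.133, -0.431, 0, 0, 0, 0], [-0.159, -0.517, 0, 0, 0, 0], [-0.186, -0.603, 0, 0, 0, 0], [-0.212, -0.69, 0, 0, 0, 0], [-0.239, -0.776, 0, 0, 0, 0], [-0.265, -0.862, 0, 0, 0, 0]]])

```text
t: 19.4
tool_pos: [0.49, 0.0687, 0.1688]
orientation: [0.38, 3.118, -0.0]
contact_force: [0.3, -0.0, 0.6]
finger_gap: 0.96
finger_force: 0.0
```

Emit:
send_rows(targets=[[[-0.028, -0.081, 0, 0, 0, 0], [-0.055, -0.161, 0, 0, 0, 0], [-0.083, -0.242, 0, 0, 0, 0], [-0.111, -0.323, 0, 0, 0, 0], [-0.139, -0.404, 0, 0, 0, 0], [-0.166, -0.484, 0, 0, 0, 0], [-0.194, -0.565, 0, 0, 0, 0], [-0.222, -0.646, 0, 0, 0, 0], [-0.249, -0.726, 0, 0, 0, 0], [-0.277, -0.807, 0, 0, 0, 0]]])

```text
t: 20.4
tool_pos: [0.5048, -0.1012, 0.1688]
orientation: [0.38, 3.118, -0.0]
contact_force: [-0.3, 0.6, -0.7]
finger_gap: 0.961
finger_force: 0.0
```

Emit:
send_rows(targets=[[[-0.017, -0.056, 0.035, 0, 0, 0], [-0.035, -0.112, 0.07, 0, 0, 0], [-0.055, -0.168, 0.105, 0, 0, 0], [-0.073, -0.225, 0.14, 0, 0, 0], [-0.092, -0.28, 0.175, 0, 0, 0], [-0.11, -0.337, 0.21, 0, 0, 0], [-0.13, -0.4, 0.25, 0, 0, 0], [-0.15, -0.45, 0.3, 0, 0, 0], [-0.166, -0.505, 0.35, 0, 0, 0], [-0.166, -0.505, 0.35, 0, 0, 0]]])

```text
t: 21.4
tool_pos: [0.5118, -0.2084, 0.0971]
orientation: [-0.385, -3.115, 0.002]
contact_force: [-0.5, -0.2, 0.1]
finger_gap: 0.961
finger_force: 0.0
```

```bash
python3 - <<'E'
from h import *
st(); plan([(.513,-.206,.010),(.513,-.206,.15),(.51,-.03,.17),(.50,.15,.17,60),(.515,.3,.17,47),(.541,.387,.12,47),(.541,.387,.018,47)])
E
```

```text
t 21.4 [ 0.5118 -0.2084  0.0971] yaz 75.9 F [-0.5 -0.2  0.1] gap 0.961 ff 0.0
(0.513, -0.206, 0.01) -> [-0.004, 0.014, 0.435, -0.002, -0.002, -0.0] 
(0.513, -0.206, 0.15) -> [0.0, 0.0, -0.7, 0.0, 0.0, 0.0] 
(0.51, -0.03, 0.17) -> [0.229, 0.85, -0.1, 0.0, 0.0, 0.0] 
(0.5, 0.15, 0.17, 60) -> [0.267, 0.861, 0.0, 0.0, 0.0, 0.265] 
(0.515, 0.3, 0.17, 47) -> [0.31, 0.687, 0.0, 0.0, 0.0, 0.217] 
(0.541, 0.387, 0.12, 47) -> [0.202, 0.407, 0.25, 0.0, 0.0, 0.0] 
(0.541, 0.387, 0.018, 47) -> [0.0, 0.0, 0.51, 0.0, 0.0, 0.0]
```

Emit:
send_rows(targets=[[[0, 0.01, 0.05, 0, 0, 0], [0, 0.014, 0.1, 0, 0, 0], [0, 0.014, 0.15, 0, 0, 0], [0, 0.014, 0.2, 0, 0, 0], [0, 0.014, 0.25, 0, 0, 0], [0, 0.014, 0.3, 0, 0, 0], [0, 0.014, 0.35, 0, 0, 0], [0, 0.014, 0.4, 0, 0, 0], [0, 0.014, 0.43, 0, 0, 0], [0, 0.014, 0.43, 0, 0, 0]]])

```text
t: 22.4
tool_pos: [0.5133, -0.2032, 0.012]
orientation: [-0.379, -3.117, 0.0]
contact_force: [-1.0, 0.3, 0.1]
finger_gap: 0.963
finger_force: 0.0
```

Emit:
send_rows(targets=[[[0, 0, 0, 0, 0, 0], [0, 0, 0, 0, 0, 0], [0, 0, 0, 0, 0, 0], [0, 0, 0, 0, 0, 0], [0, 0, 0, 0, 0, 0], [0, 0, 0, 0, 0, 0], [0, 0, 0, 0, 0, 0], [0, 0, 0, 0, 0, 0], [0, 0, 0, 0, 0, 0], [0, 0, 0, 0, 0, 0]]], jaw=20, grip_force=20)

```text
t: 23.4
tool_pos: [0.5141, -0.2036, 0.0136]
orientation: [0.38, 3.117, -0.001]
contact_force: [-0.5, 0.1, 6.8]
finger_gap: 0.57
finger_force: 20.4
```

Emit:
send_rows(targets=[[[0, 0, -0.07, 0, 0, 0], [0, 0, -0.14, 0, 0, 0], [0, 0, -0.21, 0, 0, 0], [0, 0, -0.28, 0, 0, 0], [0, 0, -0.35, 0, 0, 0], [0, 0, -0.42, 0, 0, 0], [0, 0, -0.49, 0, 0, 0], [0, 0, -0.56, 0, 0, 0], [0, 0, -0.63, 0, 0, 0], [0, 0, -0.7, 0, 0, 0]]])

```text
t: 24.4
tool_pos: [0.5137, -0.2033, 0.154]
orientation: [0.38, 3.118, -0.0]
contact_force: [0.3, -0.1, -0.0]
finger_gap: 0.57
finger_force: 20.8
```

```bash
python3 - <<'E'
from h import *
st(); plan([(.51,-.03,.17),(.50,.15,.17,60),(.515,.3,.17,47),(.541,.387,.12,47),(.541,.387,.02,47)])
E
```

```text
t 24.4 [ 0.5137 -0.2033  0.154 ] yaz 76.1 F [ 0.3 -0.1 -0. ] gap 0.57 ff 20.8
(0.51, -0.03, 0.17) -> [0.226, 0.837, -0.08, -0.0, 0.0, 0.0] 
(0.5, 0.15, 0.17, 60) -> [0.265, 0.862, 0.0, 0.0, 0.0, 0.268] 
(0.515, 0.3, 0.17, 47) -> [0.31, 0.687, 0.0, 0.0, 0.0, 0.217] 
(0.541, 0.387, 0.12, 47) -> [0.202, 0.407, 0.25, 0.0, 0.0, 0.0] 
(0.541, 0.387, 0.02, 47) -> [0.0, 0.0, 0.5, 0.0, 0.0, 0.0]
```

Emit:
send_rows(targets=[[[0.023, 0.084, -0.01, 0, 0, 0], [0.045, 0.167, -0.02, 0, 0, 0], [0.068, 0.251, -0.03, 0, 0, 0], [0.09, 0.335, -0.04, 0, 0, 0], [0.113, 0.419, -0.05, 0, 0, 0], [0.136, 0.502, -0.06, 0, 0, 0], [0.158, 0.586, -0.07, 0, 0, 0], [0.181, 0.67, -0.08, 0, 0, 0], [0.203, 0.753, -0.08, 0, 0, 0], [0.226, 0.837, -0.08, 0, 0, 0]]])

```text
t: 25.4
tool_pos: [0.5102, -0.0293, 0.1695]
orientation: [0.38, 3.118, -0.0]
contact_force: [-0.5, -0.2, 0.6]
finger_gap: 0.573
finger_force: 20.8
```

Emit:
send_rows(targets=[[[0.027, 0.086, 0, 0, 0, 0.027], [0.053, 0.172, 0, 0, 0, 0.054], [0.08, 0.259, 0, 0, 0, 0.08], [0.106, 0.345, 0, 0, 0, 0.107], [0.133, 0.431, 0, 0, 0, 0.134], [0.159, 0.517, 0, 0, 0, 0.161], [0.186, 0.603, 0, 0, 0, 0.188], [0.212, 0.69, 0, 0, 0, 0.214], [0.239, 0.776, 0, 0, 0, 0.241], [0.265, 0.862, 0, 0, 0, 0.268]]])

```text
t: 26.4
tool_pos: [0.4999, 0.151, 0.1694]
orientation: [0.814, 3.034, 0.0]
contact_force: [-0.3, 0.4, 0.2]
finger_gap: 0.577
finger_force: 20.8
```

Emit:
send_rows(targets=[[[0.031, 0.069, 0, 0, 0, 0.022], [0.062, 0.137, 0, 0, 0, 0.043], [0.093, 0.206, 0, 0, 0, 0.065], [0.124, 0.275, 0, 0, 0, 0.087], [0.155, 0.344, 0, 0, 0, 0.109], [0.186, 0.412, 0, 0, 0, 0.13], [0.217, 0.481, 0, 0, 0, 0.152], [0.248, 0.55, 0, 0, 0, 0.174], [0.279, 0.618, 0, 0, 0, 0.195], [0.31, 0.687, 0, 0, 0, 0.217]]])

```text
t: 27.4
tool_pos: [0.515, 0.3011, 0.169]
orientation: [-1.154, -2.922, 0.0]
contact_force: [1.1, -0.4, -0.2]
finger_gap: 0.573
finger_force: 20.8
```

Emit:
send_rows(targets=[[[0.025, 0.05, 0.02, 0, 0, 0], [0.05, 0.1, 0.05, 0, 0, 0], [0.075, 0.15, 0.08, 0, 0, 0], [0.1, 0.2, 0.11, 0, 0, 0], [0.125, 0.25, 0.14, 0, 0, 0], [0.15, 0.3, 0.17, 0, 0, 0], [0.175, 0.35, 0.2, 0, 0, 0], [0.202, 0.407, 0.23, 0, 0, 0], [0.202, 0.407, 0.25, 0, 0, 0], [0.202, 0.407, 0.25, 0, 0, 0]]])

```text
t: 28.4
tool_pos: [0.5404, 0.3868, 0.1178]
orientation: [-1.151, -2.923, 0.003]
contact_force: [0.3, -1.2, 0.0]
finger_gap: 0.572
finger_force: 20.8
```

```bash
python3 - <<'E'
from h import *
st(); plan([(.541,.387,.022,47),(.541,.387,.17,47),(.5,.22,.2,20),(.5,.06,.22,-6),(.46,-.11,.22,-6),(.41,-.28,.22,-6),(.382,-.34,.15,-6),(.382,-.34,.043,-6)])
E
```

```text
t 28.4 [0.5404 0.3868 0.1178] yaz 47.0 F [ 0.3 -1.2  0. ] gap 0.572 ff 20.8
(0.541, 0.387, 0.022, 47) -> [-0.001, 0.004, 0.479, -0.002, 0.0, 0.0] 
(0.541, 0.387, 0.17, 47) -> [0.0, 0.0, -0.74, 0.0, 0.0, 0.0] 
(0.5, 0.22, 0.2, 20) -> [-0.42, -0.75, -0.15, 0.0, 0.0, 0.45] 
(0.5, 0.06, 0.22, -6) -> [-0.752, -0.274, -0.1, 0.0, 0.0, 0.433] 
(0.46, -0.11, 0.22, -6) -> [-0.866, -0.11, 0.0, 0.0, 0.0, 0.0] 
(0.41, -0.28, 0.22, -6) -> [-0.871, -0.16, 0.0, 0.0, 0.0, 0.0] 
(0.382, -0.34, 0.15, -6) -> [-0.313, -0.108, 0.35, 0.0, 0.0, 0.0] 
(0.382, -0.34, 0.043, -6) -> [0.0, 0.0, 0.535, 0.0, 0.0, 0.0]
```

Emit:
send_rows(targets=[[[0, 0, 0.06, 0, 0, 0], [0, 0, 0.12, 0, 0, 0], [0, 0, 0.18, 0, 0, 0], [0, 0, 0.24, 0, 0, 0], [0, 0, 0.3, 0, 0, 0], [0, 0, 0.36, 0, 0, 0], [0, 0, 0.42, 0, 0, 0], [0, 0, 0.45, 0, 0, 0], [0, 0, 0.479, 0, 0, 0], [0, 0, 0.479, 0, 0, 0]]])

```text
t: 29.4
tool_pos: [0.5406, 0.387, 0.0223]
orientation: [-1.151, -2.923, 0.001]
contact_force: [0.4, -0.8, 0.2]
finger_gap: 0.571
finger_force: 20.8
```

Emit:
send_rows(targets=[[[0, 0, 0, 0, 0, 0], [0, 0, 0, 0, 0, 0], [0, 0, 0, 0, 0, 0], [0, 0, 0, 0, 0, 0], [0, 0, 0, 0, 0, 0], [0, 0, 0, 0, 0, 0], [0, 0, 0, 0, 0, 0], [0, 0, 0, 0, 0, 0], [0, 0, 0, 0, 0, 0], [0, 0, 0, 0, 0, 0]]], jaw=62)

```text
t: 30.4
tool_pos: [0.541, 0.3871, 0.023]
orientation: [1.151, 2.923, -0.0]
contact_force: [0.6, -0.6, 0.2]
finger_gap: 0.726
finger_force: 0.0
```

Emit:
send_rows(targets=[[[0, 0, -0.07, 0, 0, 0], [0, 0, -0.14, 0, 0, 0], [0, 0, -0.21, 0, 0, 0], [0, 0, -0.28, 0, 0, 0], [0, 0, -0.35, 0, 0, 0], [0, 0, -0.42, 0, 0, 0], [0, 0, -0.49, 0, 0, 0], [0, 0, -0.56, 0, 0, 0], [0, 0, -0.65, 0, 0, 0], [0, 0, -0.74, 0, 0, 0]]])

```text
t: 31.4
tool_pos: [0.5408, 0.387, 0.1721]
orientation: [-1.151, -2.923, 0.001]
contact_force: [-0.8, 0.3, 0.5]
finger_gap: 0.725
finger_force: 0.0
```

```bash
python3 - <<'E'
from h import *
st(); plan([(.5,.22,.2,25),(.49,.06,.22,7.5),(.46,-.11,.22,7.5),(.41,-.28,.22,7.5),(.382,-.34,.15,7.5),(.382,-.34,.045,7.5)])
E
```

```text
t 31.4 [0.5408 0.387  0.1721] yaz 47.0 F [-0.8  0.3  0.5] gap 0.725 ff 0.0
(0.5, 0.22, 0.2, 25) -> [-0.42, -0.75, -0.139, -0.0, 0.0, 0.367] 
(0.49, 0.06, 0.22, 7.5) -> [-0.704, -0.383, -0.1, 0.0, 0.0, 0.292] 
(0.46, -0.11, 0.22, 7.5) -> [-0.823, -0.26, 0.0, 0.0, 0.0, 0.0] 
(0.41, -0.28, 0.22, 7.5) -> [-0.81, -0.359, 0.0, 0.0, 0.0, 0.0] 
(0.382, -0.34, 0.15, 7.5) -> [-0.279, -0.178, 0.35, 0.0, 0.0, 0.0] 
(0.382, -0.34, 0.045, 7.5) -> [0.0, 0.0, 0.525, 0.0, 0.0, 0.0]
```

Emit:
send_rows(targets=[[[-0.042, -0.075, -0.014, 0, 0, 0.037], [-0.084, -0.15, -0.028, 0, 0, 0.073], [-0.126, -0.225, -0.042, 0, 0, 0.11], [-0.168, -0.3, -0.056, 0, 0, 0.147], [-0.21, -0.375, -0.07, 0, 0, 0.184], [-0.252, -0.45, -0.083, 0, 0, 0.22], [-0.294, -0.525, -0.097, 0, 0, 0.257], [-0.336, -0.6, -0.11, 0, 0, 0.294], [-0.378, -0.675, -0.125, 0, 0, 0.33], [-0.42, -0.75, -0.139, 0, 0, 0.367]]], jaw=82)

```text
t: 32.4
tool_pos: [0.4999, 0.2196, 0.1995]
orientation: [1.69, 2.648, 0.0]
contact_force: [-0.7, -0.3, 0.5]
finger_gap: 0.963
finger_force: 0.0
```

Emit:
send_rows(targets=[[[-0.07, -0.038, -0.01, 0, 0, 0.029], [-0.141, -0.077, -0.02, 0, 0, 0.058], [-0.211, -0.115, -0.03, 0, 0, 0.088], [-0.282, -0.153, -0.04, 0, 0, 0.117], [-0.352, -0.192, -0.05, 0, 0, 0.146], [-0.422, -0.23, -0.06, 0, 0, 0.175], [-0.493, -0.268, -0.07, 0, 0, 0.204], [-0.563, -0.306, -0.08, 0, 0, 0.234], [-0.634, -0.345, -0.09, 0, 0, 0.263], [-0.704, -0.383, -0.1, 0, 0, 0.292]]])

```text
t: 33.4
tool_pos: [0.49, 0.0588, 0.219]
orientation: [2.075, 2.358, -0.0]
contact_force: [0.2, 0.2, 0.4]
finger_gap: 0.964
finger_force: 0.0
```

Emit:
send_rows(targets=[[[-0.082, -0.026, 0, 0, 0, 0], [-0.165, -0.052, 0, 0, 0, 0], [-0.247, -0.078, 0, 0, 0, 0], [-0.329, -0.104, 0, 0, 0, 0], [-0.412, -0.13, 0, 0, 0, 0], [-0.494, -0.156, 0, 0, 0, 0], [-0.576, -0.182, 0, 0, 0, 0], [-0.658, -0.208, 0, 0, 0, 0], [-0.741, -0.234, 0, 0, 0, 0], [-0.823, -0.26, 0, 0, 0, 0]]])

```text
t: 34.4
tool_pos: [0.4596, -0.1111, 0.219]
orientation: [2.074, 2.36, 0.0]
contact_force: [0.5, -0.6, 0.0]
finger_gap: 0.961
finger_force: 0.0
```

```bash
python3 - <<'E'
from h import *
st()
t=snap('top');s=snap('side')
# draw model outlines for salt/jar at current estimates
def crop(p,x,y,ww,h,k,objs):
    c=cv2.resize(p['color'][y:y+h,x:x+ww,::-1],None,fx=k,fy=k,interpolation=cv2.INTER_CUBIC)
    d=c.copy()
    for P,q in objs:
        hl=cv2.convexHull((hullpx(p,place(P,q))-[x,y]+.5).astype(np.float32)*k-.5); cv2.polylines(d,[np.int32(hl)],True,(255,0,0),1)
    return np.hstack([c,d])
O=[(SALT,[.382,-.34]),(JAR,[.497,-.377])]
a=crop(t,372,148,32,56,6,O);b=crop(s,226,270,86,50,4,O)
H=np.zeros((max(a.shape[0],b.shape[0]),a.shape[1]+b.shape[1]//2,3),np.uint8)
H=np.zeros((a.shape[0]+200,700,3),np.uint8);H[:a.shape[0],:a.shape[1]]=a;H[a.shape[0]:,:b.shape[1]]=b[:200]
H=H[:536]; cv2.imwrite('pics/c4.png',H)
for n in('salt_shaker','spice_jar'):
    for p in(t,s):print(n,[(d['rect'],round(d['conf'],2)) for d in spotter.find_in(n,p)[:3]],[(d['centre'],round(d['conf'],2)) for d in spotter.mark_of(n,p)[:3]])
E
```

```text
t 34.4 [ 0.4596 -0.1111  0.219 ] yaz 7.4 F [ 0.5 -0.6  0. ] gap 0.961 ff 0.0
salt_shaker [] []
salt_shaker [([235.0, 276.1, 16.2, 36.4], 0.84)] [([243.5, 308.5], 0.75)]
spice_jar [] []
spice_jar [([285.8, 272.1, 21.2, 46.8], 0.8), ([200.5, 173.7, 14.8, 18.4], 0.53)] [([295.6, 309.5], 0.74)]
```

View pics/c4.png

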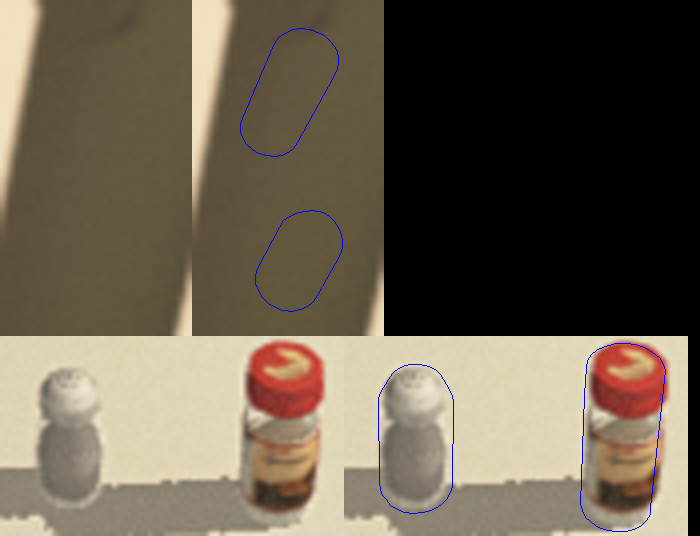

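The side view shows the salt at (69,437) and the jar at (284,430) in the crop, within a few mm of the model outlines; the arm hides them from the top camera. I'm nudging the estimates to salt (0.380,-0.338) and jar (0.499,-0.375).

```bash
python3 - <<'E'
from h import *
plan([(.41,-.28,.22,7.5),(.38,-.338,.15,7.5),(.38,-.338,.045,7.5),(.38,-.338,.17,7.5),(.44,-.17,.17,7.5),(.514,-.0355,.17,7.5),(.514,-.0355,.053,7.5)])
E
```

```text
(0.41, -0.28, 0.22, 7.5) -> [-0.815, -0.361, -0.006, 0.0, -0.0, 0.001] 
(0.38, -0.338, 0.15, 7.5) -> [-0.268, -0.187, 0.35, 0.0, 0.0, 0.0] 
(0.38, -0.338, 0.045, 7.5) -> [0.0, 0.0, 0.525, 0.0, 0.0, 0.0] 
(0.38, -0.338, 0.17, 7.5) -> [0.0, 0.0, -0.625, 0.0, 0.0, 0.0] 
(0.44, -0.17, 0.17, 7.5) -> [0.794, 0.407, 0.0, 0.0, 0.0, 0.0] 
(0.514, -0.0355, 0.17, 7.5) -> [0.618, 0.455, 0.0, 0.0, 0.0, 0.0] 
(0.514, -0.0355, 0.053, 7.5) -> [0.0, 0.0, 0.585, 0.0, 0.0, 0.0]
```

Emit:
send_rows(targets=[[[-0.082, -0.036, 0, 0, 0, 0], [-0.163, -0.072, 0, 0, 0, 0], [-0.245, -0.108, 0, 0, 0, 0], [-0.326, -0.144, 0, 0, 0, 0], [-0.408, -0.18, 0, 0, 0, 0], [-0.489, -0.217, 0, 0, 0, 0], [-0.571, -0.253, 0, 0, 0, 0], [-0.652, -0.289, 0, 0, 0, 0], [-0.734, -0.325, 0, 0, 0, 0], [-0.815, -0.361, 0, 0, 0, 0]]])

```text
t: 35.9
tool_pos: [0.4095, -0.281, 0.2189]
orientation: [2.071, 2.362, 0.0]
contact_force: [-0.1, 0.4, 1.5]
finger_gap: 0.962
finger_force: 0.0
```

Emit:
send_rows(targets=[[[-0.04, -0.027, 0.04, 0, 0, 0], [-0.08, -0.054, 0.08, 0, 0, 0], [-0.12, -0.08, 0.12, 0, 0, 0], [-0.16, -0.11, 0.17, 0, 0, 0], [-0.2, -0.14, 0.22, 0, 0, 0], [-0.24, -0.17, 0.27, 0, 0, 0], [-0.268, -0.187, 0.31, 0, 0, 0], [-0.268, -0.187, 0.35, 0, 0, 0], [-0.268, -0.187, 0.35, 0, 0, 0], [-0.268, -0.187, 0.35, 0, 0, 0]]])

```text
t: 36.9
tool_pos: [0.3799, -0.3382, 0.1488]
orientation: [2.071, 2.362, 0.001]
contact_force: [0.1, -0.1, 0.7]
finger_gap: 0.959
finger_force: 0.0
```

```bash
python3 - <<'E'
from h import *
st()
plan([(.38,-.338,.045,7.5)])
s=snap('side')
cv2.imwrite('pics/s5.png',cv2.resize(s['color'][200:330,200:320,::-1],None,fx=4,fy=4,interpolation=cv2.INTER_CUBIC))
E
```

```text
t 36.9 [ 0.3799 -0.3382  0.1488] yaz 7.5 F [ 0.1 -0.1  0.7] gap 0.959 ff 0.0
(0.38, -0.338, 0.045, 7.5) -> [0.001, 0.0, 0.519, 0.0, -0.0, 0.0]
```

View pics/s5.png

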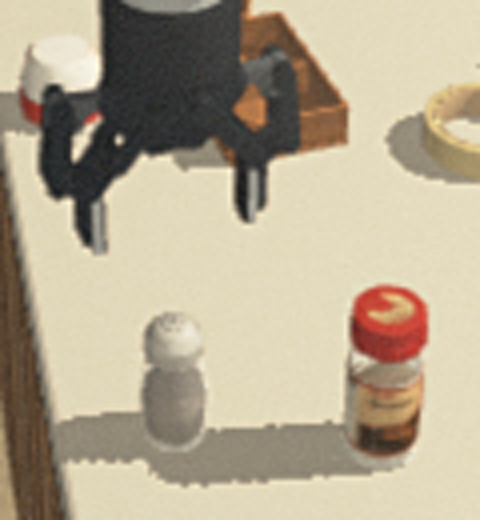

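The fingers straddle the salt's column (midpoint 173, same as the salt). Descend and grip.

Emit:
send_rows(targets=[[[0, 0, 0.06, 0, 0, 0], [0, 0, 0.12, 0, 0, 0], [0, 0, 0.18, 0, 0, 0], [0, 0, 0.24, 0, 0, 0], [0, 0, 0.3, 0, 0, 0], [0, 0, 0.36, 0, 0, 0], [0, 0, 0.42, 0, 0, 0], [0, 0, 0.48, 0, 0, 0], [0, 0, 0.519, 0, 0, 0], [0, 0, 0.519, 0, 0, 0]]])

```text
t: 37.95
tool_pos: [0.379, -0.3383, 0.044]
orientation: [-2.071, -2.36, 0.001]
contact_force: [0.1, -0.4, 0.0]
finger_gap: 0.96
finger_force: 0.0
```

Emit:
send_rows(targets=[[[0, 0, 0, 0, 0, 0], [0, 0, 0, 0, 0, 0], [0, 0, 0, 0, 0, 0], [0, 0, 0, 0, 0, 0], [0, 0, 0, 0, 0, 0], [0, 0, 0, 0, 0, 0], [0, 0, 0, 0, 0, 0], [0, 0, 0, 0, 0, 0], [0, 0, 0, 0, 0, 0], [0, 0, 0, 0, 0, 0]]], jaw=20, grip_force=35)

```text
t: 38.95
tool_pos: [0.38, -0.3391, 0.0459]
orientation: [2.071, 2.36, 0.0]
contact_force: [0.6, 0.8, 6.6]
finger_gap: 0.434
finger_force: 34.6
```

Emit:
send_rows(targets=[[[0, 0, -0.06, 0, 0, 0], [0, 0, -0.12, 0, 0, 0], [0, 0, -0.18, 0, 0, 0], [0, 0, -0.25, 0, 0, 0], [0, 0, -0.32, 0, 0, 0], [0, 0, -0.39, 0, 0, 0], [0, 0, -0.46, 0, 0, 0], [0, 0, -0.53, 0, 0, 0], [0, 0, -0.6, 0, 0, 0], [0, 0, -0.62, 0, 0, 0]]])

```text
t: 39.95
tool_pos: [0.3799, -0.3393, 0.1712]
orientation: [2.07, 2.359, 0.0]
contact_force: [0.2, 0.1, -1.3]
finger_gap: 0.438
finger_force: 35.1
```

```bash
python3 - <<'E'
from h import *
st()
plan([(.44,-.17,.17,7.5),(.514,-.0355,.17,7.5),(.514,-.0355,.054,7.5)])
E
```

```text
t 39.95 [ 0.3799 -0.3393  0.1712] yaz 7.4 F [ 0.2  0.1 -1.3] gap 0.438 ff 35.1
(0.44, -0.17, 0.17, 7.5) -> [0.8, 0.408, 0.005, 0.002, 0.002, -0.001] 
(0.514, -0.0355, 0.17, 7.5) -> [0.618, 0.455, 0.0, 0.0, 0.0, 0.0] 
(0.514, -0.0355, 0.054, 7.5) -> [0.0, 0.0, 0.58, 0.0, 0.0, 0.0]
```

Emit:
send_rows(targets=[[[0.08, 0.041, 0, 0, 0, 0], [0.16, 0.082, 0, 0, 0, 0], [0.24, 0.122, 0, 0, 0, 0], [0.32, 0.163, 0, 0, 0, 0], [0.4, 0.204, 0, 0, 0, 0], [0.48, 0.245, 0, 0, 0, 0], [0.56, 0.286, 0, 0, 0, 0], [0.64, 0.326, 0, 0, 0, 0], [0.72, 0.367, 0, 0, 0, 0], [0.8, 0.408, 0, 0, 0, 0]]])

```text
t: 40.95
tool_pos: [0.4394, -0.1688, 0.1692]
orientation: [-2.072, -2.361, 0.0]
contact_force: [-0.0, -1.0, -0.9]
finger_gap: 0.438
finger_force: 35.0
```

Emit:
send_rows(targets=[[[0.062, 0.046, 0, 0, 0, 0], [0.124, 0.091, 0, 0, 0, 0], [0.185, 0.137, 0, 0, 0, 0], [0.247, 0.182, 0, 0, 0, 0], [0.309, 0.228, 0, 0, 0, 0], [0.371, 0.273, 0, 0, 0, 0], [0.433, 0.319, 0, 0, 0, 0], [0.5, 0.37, 0, 0, 0, 0], [0.57, 0.42, 0, 0, 0, 0], [0.618, 0.455, 0, 0, 0, 0]]])

```text
t: 41.95
tool_pos: [0.514, -0.0339, 0.1692]
orientation: [-2.071, -2.362, -0.001]
contact_force: [-0.5, 0.6, -1.5]
finger_gap: 0.438
finger_force: 35.0
```

```bash
python3 - <<'E'
from h import *
st()
plan([(.514,-.0355,.053,7.5)])
s=snap('side')
cv2.imwrite('pics/s6.png',cv2.resize(s['color'][130:260,200:320,::-1],None,fx=4,fy=4,interpolation=cv2.INTER_CUBIC))
E
```

```text
t 41.95 [ 0.514  -0.0339  0.1692] yaz 7.5 F [-0.5  0.6 -1.5] gap 0.438 ff 35.0
(0.514, -0.0355, 0.053, 7.5) -> [-0.008, -0.001, 0.581, 0.0, -0.0, 0.0]
```

View pics/s6.png

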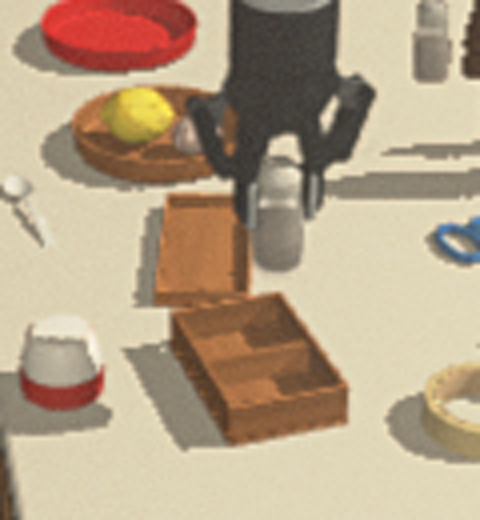

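The salt is held upright (278,215), with the lemon and garlic in the dish behind. Lower into the near bay.

Emit:
send_rows(targets=[[[-0.005, 0, 0.06, 0, 0, 0], [-0.008, 0, 0.12, 0, 0, 0], [-0.008, 0, 0.18, 0, 0, 0], [-0.008, 0, 0.24, 0, 0, 0], [-0.008, 0, 0.31, 0, 0, 0], [-0.008, 0, 0.38, 0, 0, 0], [-0.008, 0, 0.45, 0, 0, 0], [-0.008, 0, 0.52, 0, 0, 0], [-0.008, 0, 0.575, 0, 0, 0], [-0.008, 0, 0.58, 0, 0, 0]]])

```text
t: 43.0
tool_pos: [0.513, -0.0369, 0.0514]
orientation: [-2.071, -2.36, 0.003]
contact_force: [-0.1, -0.0, -1.5]
finger_gap: 0.436
finger_force: 35.1
```

Emit:
send_rows(targets=[[[0, 0, 0, 0, 0, 0], [0, 0, 0, 0, 0, 0], [0, 0, 0, 0, 0, 0], [0, 0, 0, 0, 0, 0], [0, 0, 0, 0, 0, 0], [0, 0, 0, 0, 0, 0], [0, 0, 0, 0, 0, 0], [0, 0, 0, 0, 0, 0], [0, 0, 0, 0, 0, 0], [0, 0, 0, 0, 0, 0]]], jaw=70)

```text
t: 44.0
tool_pos: [0.514, -0.0367, 0.0531]
orientation: [2.072, 2.361, -0.0]
contact_force: [-0.4, 0.2, -0.9]
finger_gap: 0.818
finger_force: 0.0
```

Emit:
send_rows(targets=[[[0, 0, -0.07, 0, 0, 0], [0, 0, -0.14, 0, 0, 0], [0, 0, -0.21, 0, 0, 0], [0, 0, -0.29, 0, 0, 0], [0, 0, -0.37, 0, 0, 0], [0, 0, -0.45, 0, 0, 0], [0, 0, -0.54, 0, 0, 0], [0, 0, -0.63, 0, 0, 0], [0, 0, -0.72, 0, 0, 0], [0, 0, -0.82, 0, 0, 0]]])

```text
t: 45.0
tool_pos: [0.5134, -0.0368, 0.2176]
orientation: [-2.072, -2.361, 0.001]
contact_force: [0.5, 0.0, 0.2]
finger_gap: 0.819
finger_force: 0.0
```

```bash
python3 - <<'E'
from h import *
st()
plan([(.51,-.2,.21,7.5),(.505,-.35,.21,7.5),(.499,-.375,.16,7.5),(.499,-.375,.076,7.5),(.499,-.375,.21,7.5),(.503,-.19,.21,7.5),(.503,-.02,.21,7.5),(.505,.034,.2,7.5),(.505,.034,.083,7.5)])
s=snap('side')
print([(d['rect'],round(d['conf'],2)) for d in spotter.find_in('salt_shaker',s)[:3]], hullpx(s,place(SALT,[.514,-.035])+[0,0,.005]).min(0),hullpx(s,place(SALT,[.514,-.035])+[0,0,.005]).max(0))
E
```

```text
t 45.0 [ 0.5134 -0.0368  0.2176] yaz 7.5 F [0.5 0.  0.2] gap 0.819 ff 0.0
(0.51, -0.2, 0.21, 7.5) -> [-0.807, -0.123, 0.038, -0.001, 0.0, -0.001] 
(0.505, -0.35, 0.21, 7.5) -> [-0.74, -0.123, 0.0, 0.0, 0.0, 0.0] 
(0.499, -0.375, 0.16, 7.5) -> [-0.12, -0.046, 0.25, 0.0, 0.0, 0.0] 
(0.499, -0.375, 0.076, 7.5) -> [0.0, 0.0, 0.42, 0.0, 0.0, 0.0] 
(0.499, -0.375, 0.21, 7.5) -> [0.0, 0.0, -0.67, 0.0, 0.0, 0.0] 
(0.503, -0.19, 0.21, 7.5) -> [0.914, 0.141, 0.0, 0.0, 0.0, 0.0] 
(0.503, -0.02, 0.21, 7.5) -> [0.843, 0.111, 0.0, 0.0, 0.0, 0.0] 
(0.505, 0.034, 0.2, 7.5) -> [0.266, 0.045, 0.05, 0.0, 0.0, 0.0] 
(0.505, 0.034, 0.083, 7.5) -> [0.0, 0.0, 0.585, 0.0, 0.0, 0.0] 
[([262.5, 204.9, 13.3, 25.6], 0.76)] [260.67496 203.33368] [275.91098 233.78351]
```

Emit:
send_rows(targets=[[[-0.081, -0.012, 0, 0, 0, 0], [-0.161, -0.025, 0, 0, 0, 0], [-0.242, -0.037, 0, 0, 0, 0], [-0.323, -0.049, 0, 0, 0, 0], [-0.404, -0.062, 0, 0, 0, 0], [-0.484, -0.074, 0, 0, 0, 0], [-0.565, -0.086, 0.01, 0, 0, 0], [-0.646, -0.098, 0.02, 0, 0, 0], [-0.726, -0.111, 0.03, 0, 0, 0], [-0.807, -0.123, 0.038, 0, 0, 0]]], jaw=82)

```text
t: 46.1
tool_pos: [0.5102, -0.201, 0.209]
orientation: [-2.072, -2.361, 0.001]
contact_force: [0.5, -0.9, -0.7]
finger_gap: 0.957
finger_force: 0.0
```

Emit:
send_rows(targets=[[[-0.074, -0.012, 0, 0, 0, 0], [-0.148, -0.025, 0, 0, 0, 0], [-0.222, -0.037, 0, 0, 0, 0], [-0.296, -0.049, 0, 0, 0, 0], [-0.37, -0.062, 0, 0, 0, 0], [-0.444, -0.074, 0, 0, 0, 0], [-0.518, -0.086, 0, 0, 0, 0], [-0.592, -0.098, 0, 0, 0, 0], [-0.666, -0.111, 0, 0, 0, 0], [-0.74, -0.123, 0, 0, 0, 0]]])

```text
t: 47.1
tool_pos: [0.5052, -0.3511, 0.2095]
orientation: [2.072, 2.361, -0.0]
contact_force: [0.3, 0.3, -0.3]
finger_gap: 0.963
finger_force: 0.0
```

Emit:
send_rows(targets=[[[-0.03, -0.01, 0, 0, 0, 0], [-0.06, -0.02, 0.03, 0, 0, 0], [-0.09, -0.03, 0.07, 0, 0, 0], [-0.12, -0.046, 0.11, 0, 0, 0], [-0.12, -0.046, 0.15, 0, 0, 0], [-0.12, -0.046, 0.19, 0, 0, 0], [-0.12, -0.046, 0.22, 0, 0, 0], [-0.12, -0.046, 0.25, 0, 0, 0], [-0.12, -0.046, 0.25, 0, 0, 0], [-0.12, -0.046, 0.25, 0, 0, 0]]])

```text
t: 48.1
tool_pos: [0.4995, -0.3747, 0.1595]
orientation: [2.072, 2.362, 0.0]
contact_force: [0.5, -0.3, 0.2]
finger_gap: 0.96
finger_force: 0.0
```

```bash
python3 - <<'E'
from h import *
st()
plan([(.499,-.375,.076,7.5)])
s=snap('side')
cv2.imwrite('pics/s7.png',cv2.resize(s['color'][190:330,220:340,::-1],None,fx=4,fy=4,interpolation=cv2.INTER_CUBIC))
E
```

```text
t 48.1 [ 0.4995 -0.3747  0.1595] yaz 7.5 F [ 0.5 -0.3  0.2] gap 0.96 ff 0.0
(0.499, -0.375, 0.076, 7.5) -> [-0.001, -0.003, 0.418, 0.0, 0.0, -0.0]
```

View pics/s7.png

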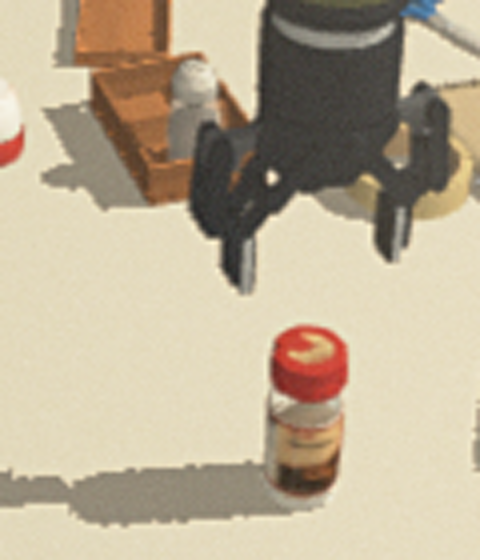

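The salt stands in the bay; the fingers straddle the jar cap (mid 318 against cap 309). Descend and grip.

Emit:
send_rows(targets=[[[0, -0.005, 0.05, 0, 0, 0], [0, -0.01, 0.1, 0, 0, 0], [0, -0.01, 0.15, 0, 0, 0], [0, -0.01, 0.2, 0, 0, 0], [0, -0.01, 0.25, 0, 0, 0], [0, -0.01, 0.3, 0, 0, 0], [0, -0.01, 0.35, 0, 0, 0], [0, -0.01, 0.4, 0, 0, 0], [0, -0.01, 0.415, 0, 0, 0], [0, -0.01, 0.415, 0, 0, 0]]])

```text
t: 49.15
tool_pos: [0.4971, -0.375, 0.0759]
orientation: [-2.071, -2.361, 0.0]
contact_force: [1.0, -0.4, -0.1]
finger_gap: 0.961
finger_force: 0.0
```

Emit:
send_rows(targets=[[[0, 0, 0, 0, 0, 0], [0, 0, 0, 0, 0, 0], [0, 0, 0, 0, 0, 0], [0, 0, 0, 0, 0, 0], [0, 0, 0, 0, 0, 0], [0, 0, 0, 0, 0, 0], [0, 0, 0, 0, 0, 0], [0, 0, 0, 0, 0, 0], [0, 0, 0, 0, 0, 0], [0, 0, 0, 0, 0, 0]]], jaw=20, grip_force=40)

```text
t: 50.15
tool_pos: [0.498, -0.3754, 0.0772]
orientation: [2.071, 2.36, 0.0]
contact_force: [-0.3, 0.6, 5.0]
finger_gap: 0.51
finger_force: 40.5
```

Emit:
send_rows(targets=[[[0, 0, -0.06, 0, 0, 0], [0, 0, -0.12, 0, 0, 0], [0, 0, -0.18, 0, 0, 0], [0, 0, -0.25, 0, 0, 0], [0, 0, -0.32, 0, 0, 0], [0, 0, -0.39, 0, 0, 0], [0, 0, -0.46, 0, 0, 0], [0, 0, -0.53, 0, 0, 0], [0, 0, -0.6, 0, 0, 0], [0, 0, -0.65, 0, 0, 0]]])

```text
t: 51.15
tool_pos: [0.4977, -0.3753, 0.2081]
orientation: [2.071, 2.36, 0.0]
contact_force: [0.7, 0.3, -1.5]
finger_gap: 0.507
finger_force: 40.8
```

```bash
python3 - <<'E'
from h import *
st()
plan([(.498,-.19,.23,7.5),(.503,-.02,.23,7.5),(.505,.035,.22,7.5)])
E
```

```text
t 51.15 [ 0.4977 -0.3753  0.2081] yaz 7.5 F [ 0.7  0.3 -1.5] gap 0.507 ff 40.8
(0.498, -0.19, 0.23, 7.5) -> [0.918, 0.122, -0.11, 0.001, 0.001, -0.001] 
(0.503, -0.02, 0.23, 7.5) -> [0.839, 0.136, 0.0, 0.0, 0.0, 0.0] 
(0.505, 0.035, 0.22, 7.5) -> [0.271, 0.046, 0.05, 0.0, 0.0, 0.0]
```

Emit:
send_rows(targets=[[[0.092, 0.012, -0.011, 0, 0, 0], [0.184, 0.024, -0.022, 0, 0, 0], [0.275, 0.037, -0.033, 0, 0, 0], [0.367, 0.049, -0.044, 0, 0, 0], [0.459, 0.061, -0.055, 0, 0, 0], [0.551, 0.073, -0.066, 0, 0, 0], [0.643, 0.085, -0.077, 0, 0, 0], [0.734, 0.098, -0.088, 0, 0, 0], [0.826, 0.11, -0.1, 0, 0, 0], [0.918, 0.122, -0.11, 0, 0, 0]]])

```text
t: 52.15
tool_pos: [0.4976, -0.1885, 0.2288]
orientation: [2.071, 2.362, -0.0]
contact_force: [1.0, 1.1, -0.9]
finger_gap: 0.508
finger_force: 40.8
```

Emit:
send_rows(targets=[[[0.084, 0.014, 0, 0, 0, 0], [0.168, 0.027, 0, 0, 0, 0], [0.252, 0.041, 0, 0, 0, 0], [0.336, 0.054, 0, 0, 0, 0], [0.42, 0.068, 0, 0, 0, 0], [0.503, 0.082, 0, 0, 0, 0], [0.587, 0.095, 0, 0, 0, 0], [0.671, 0.109, 0, 0, 0, 0], [0.755, 0.122, 0, 0, 0, 0], [0.839, 0.136, 0, 0, 0, 0]]])

```text
t: 53.15
tool_pos: [0.5026, -0.0187, 0.2287]
orientation: [2.071, 2.362, -0.0]
contact_force: [-0.0, 0.1, -1.6]
finger_gap: 0.513
finger_force: 40.8
```

Emit:
send_rows(targets=[[[0.04, 0.007, 0.005, 0, 0, 0], [0.08, 0.014, 0.01, 0, 0, 0], [0.12, 0.021, 0.015, 0, 0, 0], [0.16, 0.028, 0.02, 0, 0, 0], [0.2, 0.034, 0.03, 0, 0, 0], [0.24, 0.041, 0.04, 0, 0, 0], [0.271, 0.046, 0.05, 0, 0, 0], [0.271, 0.046, 0.05, 0, 0, 0], [0.271, 0.046, 0.05, 0, 0, 0], [0.271, 0.046, 0.05, 0, 0, 0]]])

```text
t: 54.15
tool_pos: [0.5049, 0.0343, 0.2185]
orientation: [2.073, 2.36, -0.001]
contact_force: [0.5, -0.1, -1.3]
finger_gap: 0.515
finger_force: 40.8
```

```bash
python3 - <<'E'
from h import *
st()
plan([(.505,.035,.084,7.5)])
s=snap('side')
cv2.imwrite('pics/s8.png',cv2.resize(s['color'][120:260,200:320,::-1],None,fx=4,fy=4,interpolation=cv2.INTER_CUBIC))
E
```

```text
t 54.15 [0.5049 0.0343 0.2185] yaz 7.4 F [ 0.5 -0.1 -1.3] gap 0.515 ff 40.8
(0.505, 0.035, 0.084, 7.5) -> [0.004, 0.001, 0.672, -0.0, 0.001, -0.001]
```

View pics/s8.png

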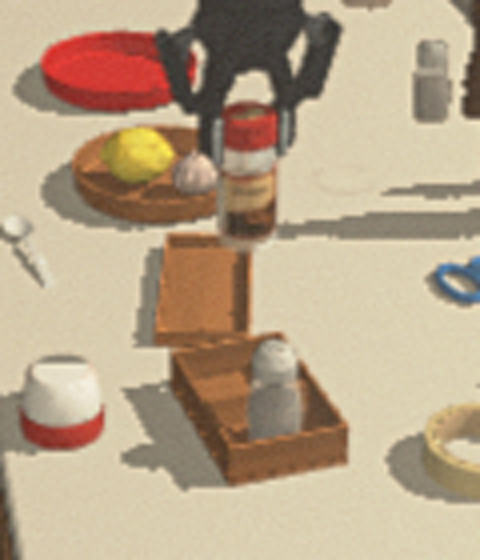

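The jar hangs upright (248,175), and the salt is in the near bay (275,390). Lower and release.

Emit:
send_rows(targets=[[[0, 0, 0.07, 0, 0, 0], [0.004, 0, 0.14, 0, 0, 0], [0.004, 0, 0.21, 0, 0, 0], [0.004, 0, 0.28, 0, 0, 0], [0.004, 0, 0.36, 0, 0, 0], [0.004, 0, 0.44, 0, 0, 0], [0.004, 0, 0.52, 0, 0, 0], [0.004, 0, 0.6, 0, 0, 0], [0.004, 0, 0.66, 0, 0, 0], [0.004, 0, 0.67, 0, 0, 0]]])

```text
t: 55.2
tool_pos: [0.5043, 0.0354, 0.0833]
orientation: [-2.072, -2.36, 0.003]
contact_force: [0.1, -0.8, -0.8]
finger_gap: 0.507
finger_force: 40.9
```

Emit:
send_rows(targets=[[[0, 0, 0, 0, 0, 0], [0, 0, 0, 0, 0, 0], [0, 0, 0, 0, 0, 0], [0, 0, 0, 0, 0, 0], [0, 0, 0, 0, 0, 0], [0, 0, 0, 0, 0, 0], [0, 0, 0, 0, 0, 0], [0, 0, 0, 0, 0, 0], [0, 0, 0, 0, 0, 0], [0, 0, 0, 0, 0, 0]]], jaw=75)

```text
t: 56.2
tool_pos: [0.5048, 0.0357, 0.0845]
orientation: [2.072, 2.361, -0.0]
contact_force: [0.8, 0.1, 0.2]
finger_gap: 0.88
finger_force: 0.0
```

Emit:
send_rows(targets=[[[0, 0, -0.06, 0, 0, 0], [0, 0, -0.12, 0, 0, 0], [0, 0, -0.18, 0, 0, 0], [0, 0, -0.25, 0, 0, 0], [0, 0, -0.32, 0, 0, 0], [0, 0, -0.39, 0, 0, 0], [0, 0, -0.46, 0, 0, 0], [0, 0, -0.53, 0, 0, 0], [0, 0, -0.6, 0, 0, 0], [0, 0, -0.68, 0, 0, 0]]])

```text
t: 57.2
tool_pos: [0.5046, 0.0356, 0.2221]
orientation: [2.072, 2.361, 0.0]
contact_force: [-0.1, 0.5, 0.3]
finger_gap: 0.877
finger_force: 0.0
```

```bash
python3 - <<'E'
from h import *
np.set_printoptions(precision=4,suppress=True)
st()
s=snap('side');t=snap('top')
x0,y0,k=195,165,5
c=s['color'][y0:y0+50,x0:x0+100,::-1]; c=cv2.resize(c,None,fx=5,fy=5,interpolation=cv2.INTER_CUBIC)
o=ortho(t,.005,x0=.32,x1=.42,y0=.22,y1=.4,s=2700)
H=np.zeros((520,500,3),np.uint8);H[:250]=c;H[250:250+o.shape[0],:o.shape[1]]=o
cv2.imwrite('pics/s9.png',H)
print(spotter.mark_of('teaspoon',s)[:1],w(s,spotter.mark_of('teaspoon',s)[0]['centre'],0), spotter.mark_of('teaspoon',t)[:2])
E
```

```text
t 57.2 [0.5046 0.0356 0.2221] yaz 7.5 F [-0.1  0.5  0.3] gap 0.877 ff 0.0
[{'centre': [208.1, 181.8], 'conf': 0.42}] [0.3726 0.3136 0.    ] [{'centre': [237.8, 238.1], 'conf': 0.47}]
```

View pics/s9.png

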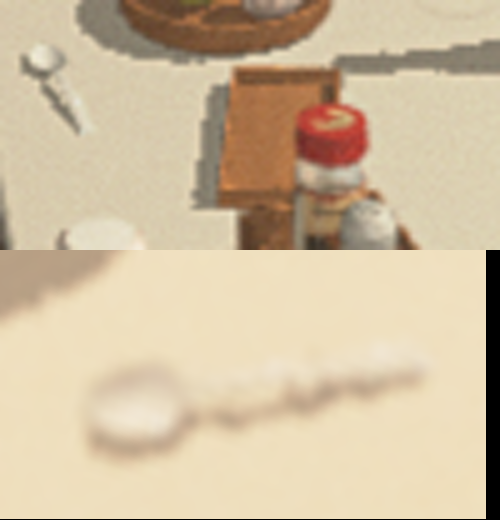

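The crop shows the jar in the far bay and the spoon from (88,412) to (428,358), so centre ≈ (0.369,0.305) and axis azimuth ≈ -81°.

```bash
python3 - <<'E'
from h import *
s=snap('side');t=snap('top')
print(w(s,(199.5,176),.003),w(s,(212.8,191.5),.003),w(t,(237.8,238.1),0))
plan([(.45,.16,.19,9),(.40,.27,.16,9),(.369,.305,.08,9),(.369,.305,.012,9)])
E
```

```text
[0.34603927 0.35886335 0.003     ] [0.37983152 0.2343407  0.003     ] [0.38197859 0.3068731  0.        ]
(0.45, 0.16, 0.19, 9) -> [0.652, -0.188, 0.15, -0.001, 0.0, -0.026] 
(0.4, 0.27, 0.16, 9) -> [0.582, -0.161, 0.15, 0.0, 0.0, 0.0] 
(0.369, 0.305, 0.08, 9) -> [0.197, -0.126, 0.4, 0.0, 0.0, 0.0] 
(0.369, 0.305, 0.012, 9) -> [0.0, 0.0, 0.34, 0.0, 0.0, 0.0]
```

Emit:
send_rows(targets=[[[0.065, -0.019, 0.015, 0, 0, -0.026], [0.13, -0.038, 0.03, 0, 0, -0.026], [0.196, -0.056, 0.045, 0, 0, -0.026], [0.261, -0.075, 0.06, 0, 0, -0.026], [0.326, -0.094, 0.075, 0, 0, -0.026], [0.391, -0.113, 0.09, 0, 0, -0.026], [0.456, -0.132, 0.105, 0, 0, -0.026], [0.522, -0.15, 0.12, 0, 0, -0.026], [0.587, -0.169, 0.135, 0, 0, -0.026], [0.652, -0.188, 0.15, 0, 0, -0.026]]], jaw=40)

```text
t: 58.55
tool_pos: [0.4491, 0.162, 0.1899]
orientation: [-2.036, -2.391, 0.001]
contact_force: [0.0, -1.0, -0.4]
finger_gap: 0.467
finger_force: 0.0
```

Emit:
send_rows(targets=[[[0.058, -0.016, 0.015, 0, 0, 0], [0.116, -0.032, 0.03, 0, 0, 0], [0.175, -0.048, 0.045, 0, 0, 0], [0.233, -0.064, 0.06, 0, 0, 0], [0.291, -0.08, 0.075, 0, 0, 0], [0.349, -0.097, 0.09, 0, 0, 0], [0.407, -0.113, 0.105, 0, 0, 0], [0.466, -0.129, 0.12, 0, 0, 0], [0.524, -0.145, 0.135, 0, 0, 0], [0.582, -0.161, 0.15, 0, 0, 0]]])

```text
t: 59.55
tool_pos: [0.4002, 0.271, 0.1602]
orientation: [2.04, 2.389, 0.0]
contact_force: [0.3, 0.5, 0.5]
finger_gap: 0.468
finger_force: 0.0
```

Emit:
send_rows(targets=[[[0.025, -0.016, 0.05, 0, 0, 0], [0.05, -0.032, 0.1, 0, 0, 0], [0.075, -0.048, 0.15, 0, 0, 0], [0.1, -0.064, 0.2, 0, 0, 0], [0.125, -0.08, 0.25, 0, 0, 0], [0.15, -0.1, 0.3, 0, 0, 0], [0.17, -0.115, 0.35, 0, 0, 0], [0.19, -0.126, 0.4, 0, 0, 0], [0.19, -0.126, 0.4, 0, 0, 0], [0.19, -0.126, 0.4, 0, 0, 0]]])

```text
t: 60.55
tool_pos: [0.3697, 0.3035, 0.0802]
orientation: [2.039, 2.389, -0.001]
contact_force: [-0.8, 1.0, -0.2]
finger_gap: 0.467
finger_force: 0.0
```

```bash
python3 - <<'E'
from h import *
st()
plan([(.369,.303,.012,9)])
s=snap('side')
cv2.imwrite('pics/s10.png',cv2.resize(s['color'][120:240,180:300,::-1],None,fx=5,fy=5,interpolation=cv2.INTER_CUBIC))
E
```

```text
t 60.55 [0.3697 0.3035 0.0802] yaz 9.0 F [-0.8  1.  -0.2] gap 0.467 ff 0.0
(0.369, 0.303, 0.012, 9) -> [-0.002, -0.004, 0.341, -0.0, 0.001, 0.001]
```

View pics/s10.png

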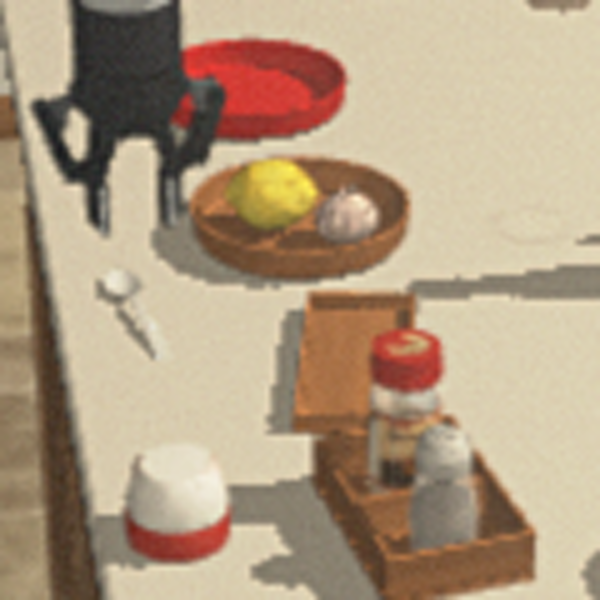

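The lemon and garlic are in the dish and the jar and salt stand in the caddy. The gripper is above the spoon at (135,310), ready to descend.

Emit:
send_rows(targets=[[[0, 0, 0.05, 0, 0, 0], [0, 0, 0.1, 0, 0, 0], [0, 0, 0.15, 0, 0, 0], [0, 0, 0.2, 0, 0, 0], [0, 0, 0.24, 0, 0, 0], [0, 0, 0.27, 0, 0, 0], [0, 0, 0.3, 0, 0, 0], [0, 0, 0.32, 0, 0, 0], [0, 0, 0.34, 0, 0, 0], [0, 0, 0.34, 0, 0, 0]]])

```text
t: 61.6
tool_pos: [0.3696, 0.3035, 0.0121]
orientation: [2.04, 2.389, -0.001]
contact_force: [-0.1, 0.2, 0.4]
finger_gap: 0.467
finger_force: 0.0
```

Emit:
send_rows(targets=[[[0, 0, 0, 0, 0, 0], [0, 0, 0, 0, 0, 0], [0, 0, 0, 0, 0, 0], [0, 0, 0, 0, 0, 0], [0, 0, 0, 0, 0, 0], [0, 0, 0, 0, 0, 0], [0, 0, 0, 0, 0, 0], [0, 0, 0, 0, 0, 0], [0, 0, 0, 0, 0, 0], [0, 0, 0, 0, 0, 0]]], jaw=0, grip_force=30)

```text
t: 62.6
tool_pos: [0.3708, 0.3038, 0.0134]
orientation: [2.04, 2.388, 0.003]
contact_force: [0.8, -0.5, 7.8]
finger_gap: 0.165
finger_force: 26.9
```

Emit:
send_rows(targets=[[[0, 0, -0.04, 0, 0, 0], [0, 0, -0.08, 0, 0, 0], [0, 0, -0.13, 0, 0, 0], [0, 0, -0.18, 0, 0, 0], [0, 0, -0.23, 0, 0, 0], [0, 0, -0.28, 0, 0, 0], [0, 0, -0.33, 0, 0, 0], [0, 0, -0.38, 0, 0, 0], [0, 0, -0.4, 0, 0, 0], [0, 0, -0.4, 0, 0, 0]]])

```text
t: 63.6
tool_pos: [0.37, 0.3038, 0.093]
orientation: [2.04, 2.389, 0.002]
contact_force: [0.3, 0.8, -0.6]
finger_gap: 0.122
finger_force: 27.8
```

```bash
python3 - <<'E'
from h import *
st()
plan([(.45,.24,.1,-2),(.511,.2005,.08,-13.5),(.511,.2005,.02,-13.5)])
s=snap('side')
cv2.imwrite('pics/s11.png',cv2.resize(s['color'][130:220,180:270,::-1],None,fx=6,fy=6,interpolation=cv2.INTER_CUBIC))
E
```

```text
t 63.6 [0.37   0.3038 0.093 ] yaz 9.0 F [ 0.3  0.8 -0.6] gap 0.122 ff 27.8
(0.45, 0.24, 0.1, -2) -> [-0.378, 0.345, -0.035, 0.001, -0.001, 0.184] 
(0.511, 0.2005, 0.08, -13.5) -> [-0.187, 0.312, 0.1, 0.0, 0.0, 0.192] 
(0.511, 0.2005, 0.02, -13.5) -> [0.0, 0.0, 0.3, 0.0, 0.0, 0.0]
```

View pics/s11.png

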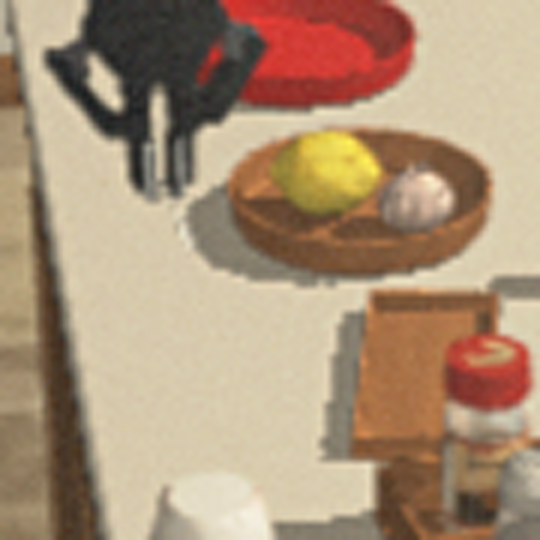

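The spoon is off the worktop, its handle visible at (182,230). Carry it to the tray.

Emit:
send_rows(targets=[[[-0.038, 0.034, -0.004, 0, 0, 0.018], [-0.076, 0.069, -0.007, 0, 0, 0.037], [-0.113, 0.103, -0.01, 0, 0, 0.055], [-0.151, 0.138, -0.014, 0, 0, 0.074], [-0.189, 0.172, -0.018, 0, 0, 0.092], [-0.227, 0.207, -0.021, 0, 0, 0.11], [-0.265, 0.241, -0.025, 0, 0, 0.129], [-0.302, 0.276, -0.028, 0, 0, 0.147], [-0.34, 0.31, -0.032, 0, 0, 0.166], [-0.378, 0.345, -0.035, 0, 0, 0.184]]])

```text
t: 64.65
tool_pos: [0.4504, 0.2392, 0.0995]
orientation: [2.262, 2.18, 0.0]
contact_force: [-0.4, 0.3, -1.0]
finger_gap: 0.119
finger_force: 27.8
```

Emit:
send_rows(targets=[[[-0.02, 0.035, 0.01, 0, 0, 0.021], [-0.04, 0.07, 0.02, 0, 0, 0.043], [-0.06, 0.105, 0.03, 0, 0, 0.064], [-0.085, 0.14, 0.04, 0, 0, 0.085], [-0.105, 0.175, 0.05, 0, 0, 0.107], [-0.125, 0.21, 0.06, 0, 0, 0.128], [-0.145, 0.245, 0.07, 0, 0, 0.15], [-0.165, 0.28, 0.08, 0, 0, 0.17], [-0.187, 0.312, 0.1, 0, 0, 0.192], [-0.187, 0.312, 0.1, 0, 0, 0.192]]])

```text
t: 65.65
tool_pos: [0.5117, 0.1989, 0.0789]
orientation: [2.47, 1.94, -0.001]
contact_force: [-1.3, -0.5, 0.5]
finger_gap: 0.125
finger_force: 27.8
```

```bash
python3 - <<'E'
from h import *
st()
plan([(.511,.2005,.02,-13.5)])
s=snap('side')
cv2.imwrite('pics/s12.png',cv2.resize(s['color'][130:220,205:295,::-1],None,fx=6,fy=6,interpolation=cv2.INTER_CUBIC))
E
```

```text
t 65.65 [0.5117 0.1989 0.0789] yaz -13.7 F [-1.3 -0.5  0.5] gap 0.125 ff 27.8
(0.511, 0.2005, 0.02, -13.5) -> [0.007, -0.005, 0.295, 0.001, 0.001, -0.003]
```

View pics/s12.png

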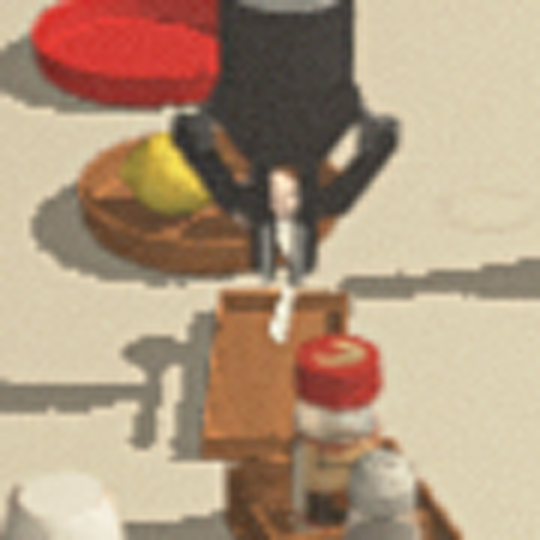

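The spoon is gripped with its handle end at (280,335), over the tray and roughly along it. Lower.

Emit:
send_rows(targets=[[[0.007, -0.005, 0.03, 0, 0, 0], [0.007, -0.005, 0.06, 0, 0, 0], [0.007, -0.005, 0.09, 0, 0, 0], [0.007, -0.005, 0.12, 0, 0, 0], [0.007, -0.005, 0.15, 0, 0, 0], [0.007, -0.005, 0.18, 0, 0, 0], [0.007, -0.005, 0.21, 0, 0, 0], [0.007, -0.005, 0.24, 0, 0, 0], [0.007, -0.005, 0.27, 0, 0, 0], [0.007, -0.005, 0.295, 0, 0, 0]]])

```text
t: 66.7
tool_pos: [0.5095, 0.2018, 0.0214]
orientation: [2.468, 1.944, -0.002]
contact_force: [-10.5, -2.4, 57.2]
finger_gap: 0.119
finger_force: 49.6
```

```bash
python3 - <<'E'
from h import *
st()
s=snap('side')
cv2.imwrite('pics/s13.png',cv2.resize(s['color'][130:220,205:295,::-1],None,fx=6,fy=6,interpolation=cv2.INTER_CUBIC))
E
```

```text
t 66.7 [0.5095 0.2018 0.0214] yaz -13.5 F [-10.5  -2.4  57.2] gap 0.119 ff 49.6
```

View pics/s13.png

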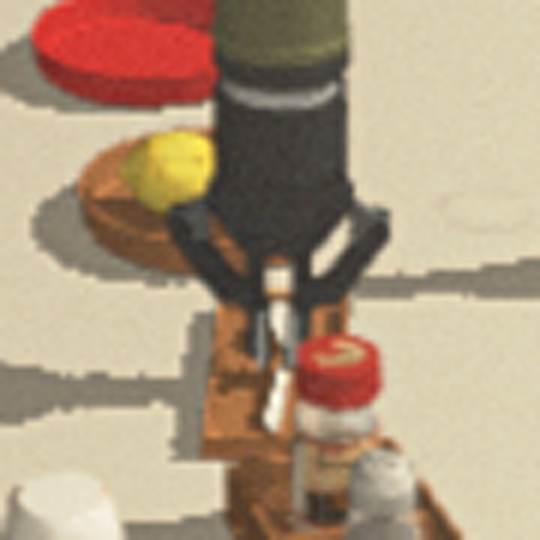

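The spoon is down inside the tray but pressed; ease up 3 mm, then open.

Emit:
send_rows(targets=[[[0, 0, -0.01, 0, 0, 0], [0, 0, -0.015, 0, 0, 0], [0, 0, -0.018, 0, 0, 0], [0, 0, -0.018, 0, 0, 0], [0, 0, -0.018, 0, 0, 0], [0, 0, -0.018, 0, 0, 0], [0, 0, -0.018, 0, 0, 0], [0, 0, -0.018, 0, 0, 0], [0, 0, -0.018, 0, 0, 0], [0, 0, -0.018, 0, 0, 0]]])

```text
t: 67.75
tool_pos: [0.5101, 0.2018, 0.024]
orientation: [2.468, 1.944, -0.0]
contact_force: [-0.3, 0.5, 0.6]
finger_gap: 0.117
finger_force: 27.8
```

Emit:
send_rows(targets=[[[0, 0, 0, 0, 0, 0], [0, 0, 0, 0, 0, 0], [0, 0, 0, 0, 0, 0], [0, 0, 0, 0, 0, 0], [0, 0, 0, 0, 0, 0], [0, 0, 0, 0, 0, 0], [0, 0, 0, 0, 0, 0], [0, 0, 0, 0, 0, 0], [0, 0, 0, 0, 0, 0], [0, 0, 0, 0, 0, 0]]], jaw=32)

```text
t: 68.75
tool_pos: [0.5101, 0.2017, 0.024]
orientation: [2.468, 1.944, -0.0]
contact_force: [-0.1, -0.9, 0.4]
finger_gap: 0.374
finger_force: 0.0
```

Emit:
send_rows(targets=[[[0, 0, -0.06, 0, 0, 0], [0, 0, -0.12, 0, 0, 0], [0, 0, -0.18, 0, 0, 0], [0, 0, -0.25, 0, 0, 0], [0, 0, -0.33, 0, 0, 0], [0, 0, -0.41, 0, 0, 0], [0, 0, -0.49, 0, 0, 0], [0, 0, -0.57, 0, 0, 0], [0, 0, -0.65, 0, 0, 0], [0, 0, -0.75, 0, 0, 0]]])

```text
t: 69.75
tool_pos: [0.5098, 0.2016, 0.1756]
orientation: [2.468, 1.944, -0.0]
contact_force: [1.3, 0.2, -0.4]
finger_gap: 0.375
finger_force: 0.0
```

```bash
python3 - <<'E'
from h import *
st()
s=snap('side');t=snap('top')
a=cv2.resize(s['color'][130:230,205:295,::-1],None,fx=4,fy=4,interpolation=cv2.INTER_CUBIC)
b=ortho(t,.01,x0=.42,x1=.6,y0=.1,y1=.3,s=2000)
H=np.zeros((400,790,3),np.uint8);H[:400,:360]=a;H[:b.shape[0],370:370+b.shape[1]]=b
cv2.imwrite('pics/s14.png',H)
E
```

```text
t 69.75 [0.5098 0.2016 0.1756] yaz -13.5 F [ 1.3  0.2 -0.4] gap 0.375 ff 0.0
```

View pics/s14.png

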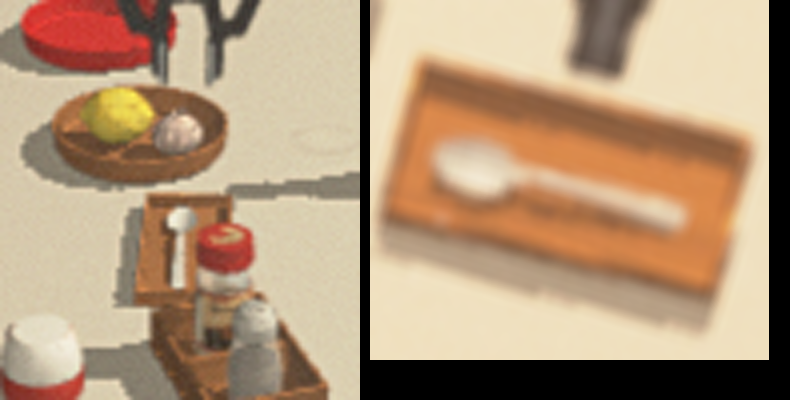

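The spoon lies flat and centred in the tray (top crop 435–685, 150–225). The lemon and garlic are in the dish, the jar and salt stand in the caddy, and the arm is clear.

```bash
python3 - <<'E'
from h import *
print(job.close_job()); st()
E
```

```text
the job is handed in; nothing more can be done
None
the job is handed in; nothing more can be done
```

The job is handed in at about 70 s: lemon and garlic are in the brown dish, salt shaker and spice jar stand in separate caddy bays, the teaspoon lies flat in the tray, and I left the timer and tape alone; lowering the spoon briefly put 57 N on the wrist (limit 120 N), and no verdict was shown.

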